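# Turn the swivel hook to its arrow and hang the yellow ear defenders

### The job

Turn the swivel hook on the stand until it points the way the white arrow on the stand's base points, and only then hang the yellow ear defenders on it by their headband, so that they hang freely, level, with one cup on each side of the hook. The hook must still point along the arrow at the end; leave the red ear defenders standing where they are.

Things in the scene. Friction and masses are not known exactly. Their poses are not given: they have to be found in the camera images.
- hook (a joint): Angle of the swivel hook about the upright post of its fixed stand (black base disc 170 mm across, 14 mm high): 0 when the hook points along the white arrow on the base, growing counter-clockwise from above. Starts 0.9 to 1.8 rad clockwise from the arrow (negative); range -2.6 to 1.2 rad. Stays where it is left (friction, about 2 N at the knob).
- hook_seat (a point): Where a headband hangs on the hook: a level steel fork of two 9 mm bars, 50 mm between centres (41 mm free gap), closed by a cross bar at the outer end. The point is midway between the bars at the height of their tops (165 mm above the table), turning with the hook; x outward, z up. The post's axis is at x = -80 mm; the bars are free from x = -42 to +55 mm.
- hook_knob (a point): Grip point on the upright round black knob, 20 mm thick, 40 mm high, that stands on the hook's outer cross bar, 140 mm from the post's axis; the hook is turned by it. The point is on the knob's centre line, 12 mm below its top and 28 mm above the cross bar, which spans 59 mm below it. Axes as hook_seat.
- yellow_crown (a point): Centre of the crown of the yellow ear defenders: a rigid inverted U, standing on its two cups, about 0.25 kg. The crown is a flat black bar 30 mm wide (x), 72 long (y, cup to cup), 12 thick, best gripped across its width; its underside is 6 mm below the point, the cups' undersides 146 mm below. Cups 78 (x) by 40 (y) by 90 high, 92 apart; 173 mm wide in all. Open below the crown.
- red_crown (a point): The same point of the red ear defenders, of the same shape and size, which stay where they are.

How it is judged:
By the outcome, as a careful person would: the job done as asked, in the order asked, and still so for the second after the job is handed in, with the robot touching nothing.
It also fails if it takes over 64 s, if anything falls off the work surface, if the arm or the gripper's body presses on something with over 40 N, if the wrist force passes 120 N, or if a joint passes its speed limit or range.

### The arm

A 7-joint arm with a two-finger parallel gripper is mounted at the origin on the work surface. World frame = base frame: x ahead of the robot, y to its left, z up, the work surface at z = 0. Lengths are in m, angles in rad, forces in N, time in s.
With the tool pointing down it reaches from about 0.4 to 0.85 m from the base axis. Payload 4.5 kg.
Tool frame: the origin (TCP) lies at the very end of the fingers, on their centre line; the grasp point (between the pads) lies 19 mm behind it; z points along the fingers, y is the direction in which the jaws open and shut (so a half turn about z gives the same grasp; the last joint's range is limited). The gripper opens to 85 mm and grips with 20 to 120 N. Pads are 22 mm wide; open, the fingers measure 114 mm over their backs; the gripper's body (76 mm by 85 mm) begins 54 mm behind the grasp point. The pads swing forward as they close: fully open they stand 13 mm farther back than shut.
Start: joints at [0.034, 0.689, -0.195, 1.565, 0.157, 0.902, -0.215], TCP at [0.625, 0, 0.231] pointing down, gripper open.
Joint ranges: [-3.01, 3.01], [-0.46, 2.08], [-1.47, 1.51], [0.13, 2.56], [-1, 4.14], [0.04, 2.09], [-2.66, 2.66]. Speed limits (rad/s): [2.57, 2.57, 3.14, 3.14, 3.14, 3.14, 3.14].

### API

Orientations are given as [roll, pitch, yaw] about the fixed x, y, z axes, in that order (R = Rz(yaw) Ry(pitch) Rx(roll)).
In Python, from bench import * gives the robot as it stands. The module is installed in compiled form; this text tells all that it offers.
- The arm moves only by the shell command python3 -m pendant 'ROWS' [OPENING] [FORCE]. ROWS is JSON, a list of rows, each an object of numbers: "tx", "ty", "tz": the shift along the tool's x, y, z in m; "wx", "wy", "wz": the turn, a rotation vector about the tool's x, y, z in degrees. A call has 1 to 20 rows; each row shifts and turns the pose as measured when the row begins, along the tool's axes as they then stand; what a row does not reach is not made up. A row lasts 1/12 s, in which the tool goes at most 41.7 mm and 7.16 degrees, less where a joint would pass 70% of its speed; a pose out of reach is approached as far as the arm can. A call with a gripper value outside its range is refused whole. OPENING is the finger opening in m, from 0 to 0.0854, set as the call begins (- or left out, the last holds). The fingers move at their own pace and stop on an object; FORCE is the grip in N (left out, the last holds). Time passes only in rows, so rows that do not move let the fingers close. It gives the time, the measured TCP pose, the force and the opening at its end, in the units of the state.
- state(): the state, without advancing time (a new reading comes with each control period).
- capture(name): name is "scene" or "side" or "wrist"; returns (picture, depth): 384x512x3 uint8, red, green, blue; 384x512 float32, m along the optical axis (not along the pixel's ray), 0 where there is no reading.
- calibration(name): a dict with "K" (3x3 intrinsics, pixels), "T" (4x4, takes a point from camera to world coordinates). Camera axes: x right, y up, looking along -z (the intrinsics and any distortion apply to the point x, -y, -z); pixel columns grow to the right and rows downward; lengths in m; the calibration is good to about 2 mm. A picture is of the moment at which its call begins: read the wrist's pose just before it. calibration takes no time and is no camera call; for the wrist camera it gives the pose at the moment of the call.
- job_done(): hands the job in, once; it reports no verdict.
The state is a dict: "clock": time; "joint_positions": joint angles; "joint_vel": joint speeds; "joint_efforts": joint torques, N m; "eef_pos": TCP position; "tcp_rot": TCP orientation; "force": force on the tool from outside, world axes, zero at the start; "moment": the same for the moment, N m; "gripper_width": opening from 0.0 (shut) to 1.0 (fully open).
Only numpy, scipy, OpenCV 4.12 (cv2) and the standard library are available. Lean on these libraries where they do the work, as an engineer would, in place of code of your own. Each camera call takes 0.05 s, during which the arm holds its last target.

## Working session

There is one attempt and no reset: what is moved stays moved. The work goes in short steps, Python scripts to look and compute and a shell command to move; the robot and the scene stay as the last step left them, time stands still between calls to the robot, and variables do not carry over. Pictures are saved under pics/ and viewed, and the job is handed in when it is done.

```bash
mkdir -p pics
cat > h.py <<'E'
import numpy as np,cv2
from bench import *
def snap(n,f):
    c=calibration(n); p,d=capture(n); cv2.imwrite(f'pics/{f}.png',p[:,:,::-1]); np.savez(f'pics/{f}.npz',p=p,d=d,K=c['K'],T=c['T'],**({'dist':c['dist']} if 'dist' in c else {})); return p,d,c
def world(d,K,T):
    K=np.array(K);T=np.array(T)
    v,u=np.mgrid[:d.shape[0],:d.shape[1]]
    X=(u-K[0,2])/K[0,0]*d;Y=(v-K[1,2])/K[1,1]*d
    P=np.stack([X,-Y,-d],-1)
    return P@T[:3,:3].T+T[:3,3]
E
python3 - <<'E'
from h import *
for n in ['scene','side','wrist']:
    p,d,c=snap(n,n+'0'); print(n,c.keys(),np.round(c['K'],1).tolist(),np.round(c['T'],3).tolist())
print(state())
E
```

```text
scene dict_keys(['K', 'T']) [[398.0, 0.0, 250.9], [0.0, 398.0, 189.9], [0.0, 0.0, 1.0]] [[0.534, -0.664, 0.523, 1.097], [0.845, 0.411, -0.341, -0.417], [0.011, 0.624, 0.781, 0.973], [0.0, 0.0, 0.0, 1.0]]
side dict_keys(['K', 'T']) [[491.6, 0.0, 255.1], [0.0, 491.6, 190.0], [0.0, 0.0, 1.0]] [[0.845, 0.368, -0.387, 0.112], [-0.534, 0.581, -0.614, -0.784], [-0.001, 0.726, 0.688, 1.039], [0.0, 0.0, 0.0, 1.0]]
wrist dict_keys(['K', 'T']) [[274.4, 0.0, 256.7], [0.0, 274.4, 196.2], [0.0, 0.0, 1.0]] [[1.0, -0.001, 0.002, 0.625], [0.0, 0.961, 0.278, 0.072], [-0.002, -0.278, 0.961, 0.371], [0.0, 0.0, 0.0, 1.0]]
{'clock': 0.15, 'joint_positions': array([ 0.03382957,  0.68980059, -0.19454585,  1.56606766,  0.15729739,
        0.90251084, -0.21506966]), 'joint_vel': array([ 1.69417306e-03, -2.99518797e-03, -1.20674061e-04, -4.76846178e-03,
       -1.28025298e-03,  7.75919346e-05,  2.20802090e-04]), 'joint_efforts': array([-6.29315091e-04, -5.39936972e+01, -1.26815826e+00, -1.58719003e+01,
        9.24438267e-03,  6.49630194e-03,  1.79077297e-06]), 'eef_pos': array([ 6.24519642e-01, -4.41001613e-05,  2.30672951e-01]), 'tcp_rot': array([-3.14019930e+00,  8.83604478e-05,  1.57087054e+00]), 'force': array([ 0.60818937, -0.16091203, -0.18093831]), 'moment': array([ 0.01420907, -0.01420927, -0.00898187]), 'gripper_width': 1.000573642461184}
```

View pics/scene0.png

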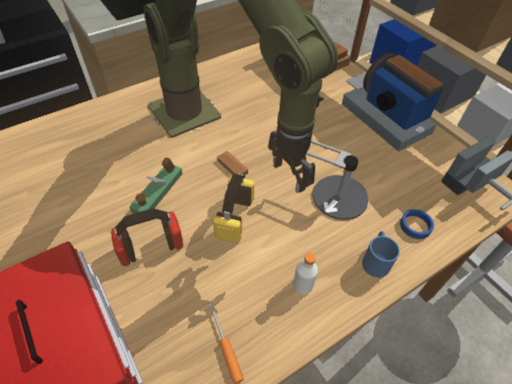

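View pics/side0.png

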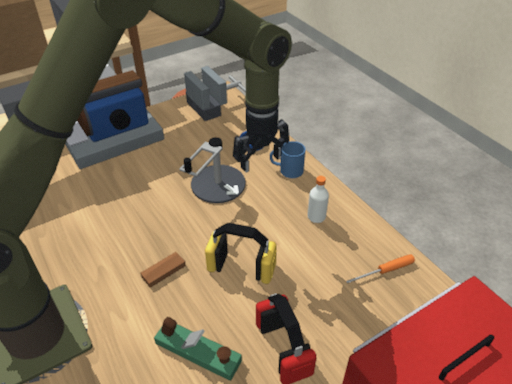

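View pics/wrist0.png

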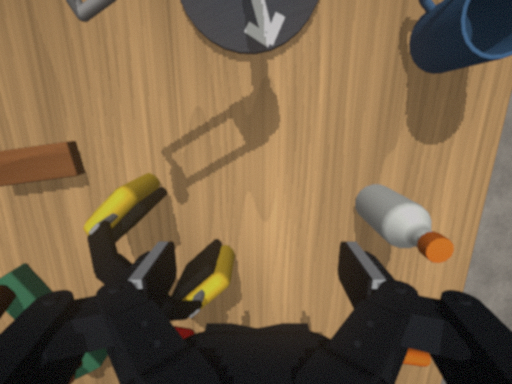

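The three views show the stand (scene ~(340,195), side ~(218,183)) with the hook pointing towards the robot, and its arrow visible in all three. The yellow set stands between the stand and the red set. Next I'll measure them.

```bash
cat > m.py <<'E'
from h import *
from scipy import ndimage
def load(f):
    z=np.load(f'pics/{f}.npz'); return z['p'],world(z['d'],z['K'],z['T']),z['d']
if __name__=='__main__':
  for f in ['scene0','side0']:
    p,W,d=load(f)
    print(f)
    hsv=cv2.cvtColor(p,cv2.COLOR_RGB2HSV)
    ok=d>0
    # yellow
    for nm,m in [('yellow',(hsv[...,0]>20)&(hsv[...,0]<34)&(hsv[...,1]>170)&ok),('red',((hsv[...,0]<6)|(hsv[...,0]>174))&(hsv[...,1]>170)&ok&(W[...,1]>0))]:
        l,n=ndimage.label(m)
        for i in range(1,n+1):
            q=l==i
            if q.sum()<60: continue
            v,u=np.nonzero(q); print(nm,q.sum(),'px',u.mean().round(),v.mean().round(),'W',np.median(W[q],0).round(3),'lo',np.percentile(W[q],3,axis=0).round(3),'hi',np.percentile(W[q],97,axis=0).round(3))
    dark=(p.max(-1)<75)&ok
    for nm,zl,zh in [('crownband',.128,.16),('base',.007,.02),('hi',.15,.25)]:
        m=(dark|(nm=='hi'))&(W[...,2]>zl)&(W[...,2]<zh)&(W[...,0]>.3)&(W[...,0]<.9)&(abs(W[...,1])<.5)
        l,n=ndimage.label(m)
        for i in range(1,n+1):
            q=l==i
            if q.sum()<25: continue
            v,u=np.nonzero(q); print(nm,q.sum(),'px',u.mean().round(),v.mean().round(),'W',np.mean(W[q],0).round(3),'lo',np.percentile(W[q],2,axis=0).round(3),'hi',np.percentile(W[q],98,axis=0).round(3))
E
python3 m.py
```

```text
scene0
crownband 46 px 350.0 168.0 W [0.626 0.216 0.15 ] lo [0.613 0.207 0.131] hi [0.633 0.233 0.16 ]
crownband 344 px 232.0 191.0 W [ 0.52  -0.101  0.148] lo [ 0.482 -0.135  0.13 ] hi [ 0.551 -0.058  0.156]
crownband 474 px 140.0 218.0 W [ 0.473 -0.341  0.148] lo [ 0.454 -0.397  0.13 ] hi [ 0.491 -0.285  0.155]
base 28 px 335.0 198.0 W [0.615 0.203 0.014] lo [0.608 0.186 0.01 ] hi [0.624 0.216 0.019]
base 35 px 241.0 203.0 W [ 0.481 -0.05   0.015] lo [ 0.464 -0.065  0.01 ] hi [ 0.498 -0.033  0.02 ]
base 39 px 426.0 220.0 W [0.818 0.377 0.013] lo [0.799 0.365 0.008] hi [0.84  0.381 0.017]
base 35 px 404.0 229.0 W [0.807 0.302 0.013] lo [0.785 0.298 0.008] hi [0.825 0.308 0.019]
hi 520 px 337.0 157.0 W [0.582 0.203 0.165] lo [0.498 0.145 0.154] hi [0.631 0.239 0.172]
hi 236 px 233.0 185.0 W [ 0.509 -0.092  0.153] lo [ 0.478 -0.124  0.15 ] hi [ 0.538 -0.06   0.156]
hi 299 px 139.0 216.0 W [ 0.47  -0.34   0.153] lo [ 0.452 -0.377  0.15 ] hi [ 0.488 -0.304  0.156]
hi 636 px 104.0 312.0 W [ 0.678 -0.496  0.188] lo [ 0.523 -0.5    0.178] hi [ 0.805 -0.492  0.192]
hi 42 px 309.0 257.0 W [ 
[... 268 characters left out ...]
[ 0.485 -0.286  0.155]
base 32 px 222.0 185.0 W [0.615 0.203 0.015] lo [0.607 0.179 0.012] hi [0.625 0.219 0.018]
base 61 px 272.0 329.0 W [ 0.469 -0.289  0.014] lo [ 0.447 -0.295  0.008] hi [ 0.5   -0.278  0.02 ]
base 32 px 235.0 370.0 W [ 0.347 -0.329  0.013] lo [ 0.328 -0.339  0.008] hi [ 0.366 -0.317  0.019]
hi 569 px 203.0 155.0 W [0.557 0.19  0.17 ] lo [0.484 0.138 0.157] hi [0.629 0.242 0.206]
hi 250 px 240.0 229.0 W [ 0.508 -0.088  0.152] lo [ 0.478 -0.12   0.15 ] hi [ 0.537 -0.057  0.156]
hi 393 px 405.0 317.0 W [ 0.649 -0.492  0.189] lo [ 0.517 -0.495  0.185] hi [ 0.796 -0.488  0.192]
hi 379 px 286.0 312.0 W [ 0.469 -0.339  0.152] lo [ 0.453 -0.373  0.15 ] hi [ 0.486 -0.302  0.155]
```

```bash
cat > m2.py <<'E'
from m import *
import sys
def crown(f,cx,cy,r=.09):
    p,W,d=load(f)
    m=(d>0)&(W[...,2]>.149)&(W[...,2]<.158)&(np.hypot(W[...,0]-cx,W[...,1]-cy)<r)&(p.max(-1)<110)
    q=W[m][:,:2].astype(np.float32)
    (c,s,a)=cv2.minAreaRect(q); print(f,'crown rect',np.round(c,4),np.round(s,4),round(a,1),'z',np.median(W[m][:,2]).round(4),'mean',q.mean(0).round(4))
    C=np.cov(q.T);w,V=np.linalg.eigh(C);print('  long axis deg',np.degrees(np.arctan2(V[1,1],V[0,1])).round(1))
def stand(f):
    p,W,d=load(f)
    ok=d>0
    gray=(p.max(-1).astype(int)-p.min(-1)<25)
    m=ok&gray&(W[...,2]>.009)&(W[...,2]<.019)&(np.hypot(W[...,0]-.625,W[...,1]-.213)<.11)
    q=W[m]; h=cv2.convexHull(q[:,:2].astype(np.float32)); print(f,'base n',m.sum(),'minCircle',[np.round(x,4) for x in cv2.minEnclosingCircle(h)],'z',np.median(q[:,2]).round(4), 'fitEll',np.round(cv2.fitEllipse(h)[0],4),np.round(cv2.fitEllipse(h)[1],4))
    a=m&(p.min(-1)>150); v,u=np.nonzero(a); print('arrow n',a.sum(),'px',u.mean(),v.mean()); A=W[a][:,:2]
    print(' arrow mean',A.mean(0).round(4)); C=np.cov(A.T);w,V=np.linalg.eigh(C);print('  axis deg',np.degrees(np.arctan2(V[1,1],V[0,1])).round(1), 'from centre')
    m=ok&(W[...,2]>.150)&(W[...,2]<.25)&(np.hypot(W[...,0]-.57,W[...,1]-.2)<.16)
    q=W[m];c=p[m];
    dk=c.max(-1)<60
    for nm,k in [('dark>.175',dk&(q[:,2]>.178)),('steel',~dk&(q[:,2]<.172)),('dark low',dk&(q[:,2]<.178))]:
        if k.sum()<5: continue
        print(nm,k.sum(),q[k].mean(0).round(4),'lo',np.percentile(q[k],3,axis=0).round(3),'hi',np.percentile(q[k],97,axis=0).round(3))
    return
for f in sys.argv[1:] or ['scene0','side0']:
    crown(f,.508,-.09); crown(f,.47,-.34); stand(f)
E
python3 m2.py
python3 - <<'E'
import cv2
for f,(x,y) in {'scene0':(240,100),'side0':(160,100)}.items():
    i=cv2.imread(f'pics/{f}.png')[y:y+130,x:x+150]; cv2.imwrite(f'pics/{f}c.png',cv2.resize(i,None,fx=4,fy=4,interpolation=cv2.INTER_CUBIC))
E
```

```text
scene0 crown rect [ 0.5091 -0.0919] [0.0289 0.0841] 43.5 z 0.1529 mean [ 0.51   -0.0915]
  long axis deg 133.4
scene0 crown rect [ 0.47   -0.3394] [0.0817 0.0323] 76.8 z 0.1527 mean [ 0.471  -0.3402]
  long axis deg 79.0
scene0 base n 1585 minCircle [array([0.6135, 0.2242]), np.float64(0.0848)] z 0.0128 fitEll [0.6143 0.2239] [0.1636 0.1677]
arrow n 110 px 330.53636363636366 206.47272727272727
 arrow mean [0.6329 0.1707]
  axis deg 104.2 from centre
steel 367 [0.5668 0.1955 0.1641] lo [0.498 0.145 0.158] hi [0.614 0.237 0.169]
dark low 147 [0.6193 0.2207 0.1668] lo [0.602 0.206 0.152] hi [0.632 0.238 0.173]
side0 crown rect [ 0.5078 -0.0879] [0.0311 0.0803] 42.8 z 0.1518 mean [ 0.507  -0.0889]
  long axis deg 133.3
side0 crown rect [ 0.4687 -0.3382] [0.0807 0.0296] 77.1 z 0.1519 mean [ 0.4685 -0.3378]
  long axis deg 78.0
side0 base n 1252 minCircle [array([0.6102, 0.2264]), np.float64(0.087)] z 0.0126 fitEll [0.6124 0.2257] [0.1639 0.1706]
arrow n 85 px 232.18823529411765 188.9294117647059
 arrow mean [0.6331 0.1728]
  axis deg 99.0 from centre
dark>.175 67 [0.4904 0.1534 0.1955] lo [0.484 0.148 0.18 ] hi [0.498 0.162 0.206]
steel 366 [0.5612 0.1919 0.1636] lo [0.484 0.137 0.157] hi [0.621 0.24  0.169]
dark low 114 [0.5867 0.209  0.1697] lo [0.486 0.149 0.163] hi [0.627 0.241 0.176]
```

View pics/side0c.png

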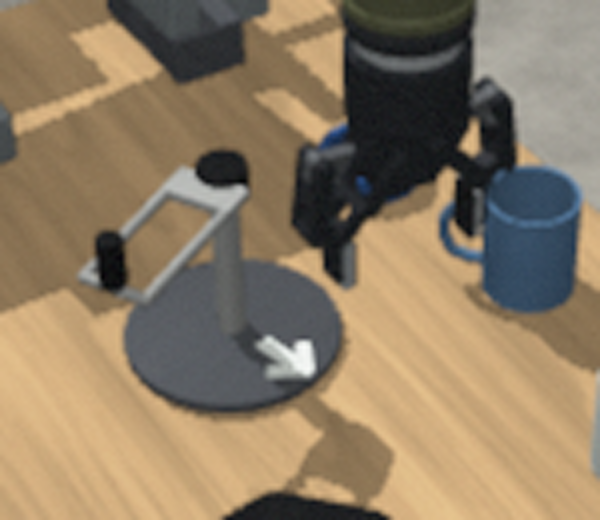

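View pics/scene0c.png

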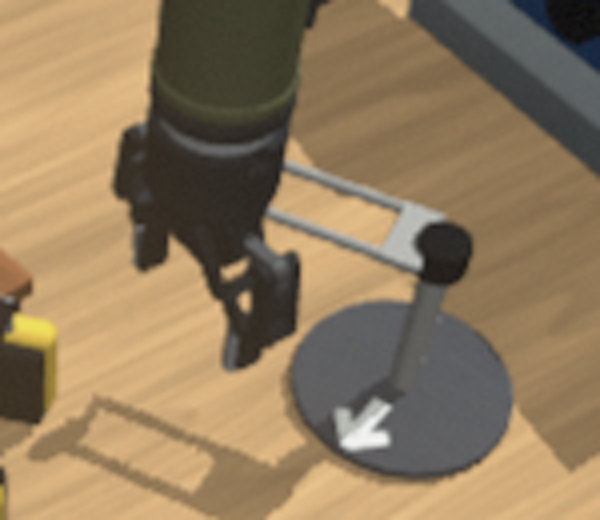

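The stand's axis is at about (0.613, 0.225), with the knob near (0.492, 0.157), a radius of ~0.14 that fits the spec. The arrow points at about -70° and the hook at about -150°, so the hook is ~80° clockwise. Crown heights come out at 0.152, as expected. I'll get a closer overhead look on the way to the knob.

```bash
python3 -m pendant '[{"tx":0.024,"ty":-0.018,"tz":-0.012},{"tx":0.024,"ty":-0.018,"tz":-0.012},{"tx":0.024,"ty":-0.018,"tz":-0.012},{"tx":0.024,"ty":-0.018,"tz":-0.012},{"tx":0.024,"ty":-0.018,"tz":-0.012},{}]' 0.0854
python3 - <<'E'
from h import *
snap('wrist','wrist1'); s=state(); print(s['clock'],s['eef_pos'],s['tcp_rot'])
E
python3 m2.py wrist1
```

```text
schema error: expected keys tx, ty, tz, wx, wy, wz
Traceback (most recent call last):
  File "m2.py", line 25, in <module>
    crown(f,.508,-.09); crown(f,.47,-.34); stand(f)
    ~~~~~^^^^^^^^^^^^^
  File "m2.py", line 4, in crown
    p,W,d=load(f)
          ~~~~^^^
  File "m.py", line 4, in load
    z=np.load(f'pics/{f}.npz'); return z['p'],world(z['d'],z['K'],z['T']),z['d']
FileNotFoundError: [Errno 2] No such file or directory: 'pics/wrist1.npz'
```

All six keys are needed in each row.

```bash
python3 -m pendant '[{"tx":0.024,"ty":-0.018,"tz":-0.012,"wx":0,"wy":0,"wz":0},{"tx":0.024,"ty":-0.018,"tz":-0.012,"wx":0,"wy":0,"wz":0},{"tx":0.024,"ty":-0.018,"tz":-0.012,"wx":0,"wy":0,"wz":0},{"tx":0.024,"ty":-0.018,"tz":-0.012,"wx":0,"wy":0,"wz":0},{"tx":0.024,"ty":-0.018,"tz":-0.012,"wx":0,"wy":0,"wz":0},{"tx":0,"ty":0,"tz":0,"wx":0,"wy":0,"wz":0}]' 0.0854
python3 - <<'E'
from h import *
snap('wrist','wrist1'); s=state(); print(s['clock'],s['eef_pos'],s['tcp_rot'])
E
sed -i 's/crown(f,.508,-.09); crown(f,.47,-.34); stand(f)/stand(f)/' m2.py
python3 m2.py wrist1
```

```text
clock: 0.65
eef_pos: [0.5303, 0.1216, 0.289]
tcp_rot: [-3.134, 0.002, 1.564]
force: [-0.6, 0.4, 0.1]
gripper_width: 1.003
0.7 [0.53162987 0.11846774 0.28808307] [-3.13401083  0.00505513  1.5614743 ]
wrist1 base n 4456 minCircle [array([0.6138, 0.2304]), np.float64(0.0832)] z 0.0103 fitEll [0.6136 0.2301] [0.1633 0.1658]
arrow n 216 px 332.93518518518516 131.1898148148148
 arrow mean [0.6415 0.1721]
  axis deg 63.1 from centre
dark>.175 403 [0.4959 0.1625 0.1999] lo [0.488 0.154 0.183] hi [0.503 0.17  0.204]
steel 4410 [0.5603 0.2011 0.162 ] lo [0.486 0.145 0.159] hi [0.613 0.243 0.164]
dark low 1649 [0.6131 0.2302 0.1679] lo [0.597 0.214 0.166] hi [0.63  0.247 0.169]
```

View pics/wrist1.png

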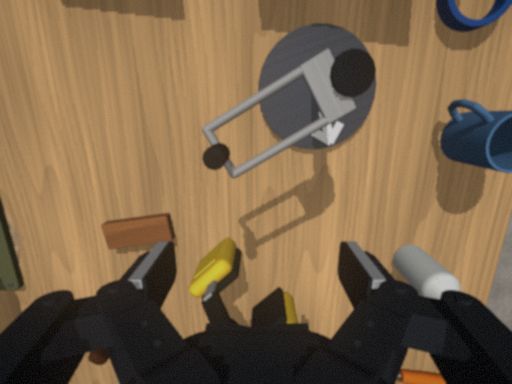

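```bash
cat > ray.py <<'E'
from h import *
def ray(f,u,v,z):
    q=np.load(f'pics/{f}.npz');K,T=q['K'],q['T']
    dd=T[:3,:3]@np.array([(u-K[0,2])/K[0,0],-(v-K[1,2])/K[1,1],-1.]);o=T[:3,3]
    return (o+dd*(z-o[2])/dd[2]).round(4)
E
python3 - <<'E'
from ray import *
import cv2
z=.0145
for f,t,h in [('side0',(226,186.5),(238.75,192.75)),('scene0',(336.5,200),(325.25,212.5))]:
    a,b=ray(f,*t,z),ray(f,*h,z); print(f,'manual',a,b,np.degrees(np.arctan2(*(b-a)[1::-1])))
    q=np.load(f'pics/{f}.npz');p=q['p'];m=np.zeros(p.shape[:2],np.uint8)
    x,y=np.round(((t[0]+h[0])/2,(t[1]+h[1])/2)).astype(int)
    m[y-16:y+16,x-16:x+16]=(p[y-16:y+16,x-16:x+16].min(-1)>115)*255
    n,l,st,_=cv2.connectedComponentsWithStats(m); k=1+st[1:,4].argmax()
    v,u=np.nonzero(l==k); P=np.array([ray(f,i,j,z)[:2] for i,j in zip(u,v)])
    c0=np.array([.6125,.2245]); 
    r=np.hypot(*(P-c0).T); tip=P[r.argsort()[-4:]].mean(0); tail=P[r.argsort()[:4]].mean(0); 
    D=P.mean(0)-c0; print(len(u),'mean',P.mean(0),'dir from c0',np.degrees(np.arctan2(D[1],D[0])),'tip',tip,'tail',tail,np.degrees(np.arctan2(*(tip-tail)[::-1])))
    hull=cv2.minEnclosingTriangle(P.astype(np.float32).reshape(-1,1,2)*1000)[1].reshape(3,2)/1000;print('tri',hull.round(3).tolist())
    # post cap/base silhouettes: base ellipse by plane
    q=None
s=state();print(s['clock'],s['eef_pos'],s['tcp_rot'])
E
```

```text
side0 manual [0.622  0.1912 0.0145] [0.6407 0.1467 0.0145] -67.20665035332918
115 mean [0.63106783 0.1720513 ] dir from c0 -70.50507798858396 tip [0.636375 0.148125] tail [0.62215  0.199075] -74.40051702783366
tri [[0.5979999899864197, 0.13699999451637268], [0.621999979019165, 0.2070000022649765], [0.6790000200271606, 0.15700000524520874]]
scene0 manual [0.6242 0.2009 0.0145] [0.6425 0.1424 0.0145] -72.6292466694657
137 mean [0.63374307 0.16953431] dir from c0 -68.86954839170937 tip [0.640825 0.14665 ] tail [0.62405  0.197075] -71.5991456565486
tri [[0.6019999980926514, 0.13699999451637268], [0.621999979019165, 0.20399999618530273], [0.6830000281333923, 0.15399999916553497]]
0.7 [0.53162987 0.11846774 0.28808307] [-3.13401083  0.00505513  1.5614743 ]
```

```bash
python3 -m pendant '[{"tx":0.021,"ty":-0.018,"tz":0,"wx":0,"wy":0,"wz":0},{"tx":0.021,"ty":-0.018,"tz":0,"wx":0,"wy":0,"wz":0},{"tx":0,"ty":0,"tz":0,"wx":0,"wy":0,"wz":6.7},{"tx":0,"ty":0,"tz":0,"wx":0,"wy":0,"wz":6.7},{"tx":0,"ty":0,"tz":0,"wx":0,"wy":0,"wz":6.7},{"tx":0,"ty":0,"tz":0,"wx":0,"wy":0,"wz":6.7},{"tx":0,"ty":0,"tz":0,"wx":0,"wy":0,"wz":6.7},{"tx":0,"ty":0,"tz":0,"wx":0,"wy":0,"wz":6.7},{"tx":0,"ty":0,"tz":0,"wx":0,"wy":0,"wz":6.7},{"tx":0,"ty":0,"tz":0,"wx":0,"wy":0,"wz":6.7},{"tx":0,"ty":0,"tz":0,"wx":0,"wy":0,"wz":6.7},{"tx":0,"ty":0,"tz":0,"wx":0,"wy":0,"wz":0},{"tx":0,"ty":0,"tz":0,"wx":0,"wy":0,"wz":0}]' 0.0854
python3 - <<'E'
from h import *
s=state(); print(s['clock'],s['eef_pos'],s['tcp_rot'],s['joint_positions'].round(2))
snap('wrist','wrist2'); s=state(); print(s['clock'],s['eef_pos'],s['tcp_rot'])
E
python3 m2.py wrist2
```

```text
clock: 1.78
eef_pos: [0.4991, 0.1491, 0.2821]
tcp_rot: [3.131, 0.019, 0.445]
force: [0.5, 0.4, -0.5]
gripper_width: 0.994
1.7833 [0.49912466 0.14911853 0.28213963] [3.13086484 0.01859527 0.4450135 ] [-0.47  0.5   0.13  1.81 -0.06  0.86 -1.44]
1.8333 [0.49907002 0.14908595 0.28211142] [3.13101121 0.01868706 0.44494411]
wrist2 base n 4814 minCircle [array([0.6141, 0.2305]), np.float64(0.0834)] z 0.0102 fitEll [0.6133 0.2301] [0.1603 0.1666]
arrow n 412 px 282.7354368932039 64.3252427184466
 arrow mean [0.6369 0.1741]
  axis deg 65.2 from centre
dark>.175 402 [0.4972 0.162  0.1985] lo [0.488 0.155 0.181] hi [0.503 0.169 0.204]
steel 4703 [0.5629 0.2012 0.162 ] lo [0.487 0.145 0.159] hi [0.613 0.243 0.164]
dark low 2055 [0.6127 0.2295 0.168 ] lo [0.597 0.213 0.166] hi [0.631 0.247 0.17 ]
```

View pics/wrist2.png

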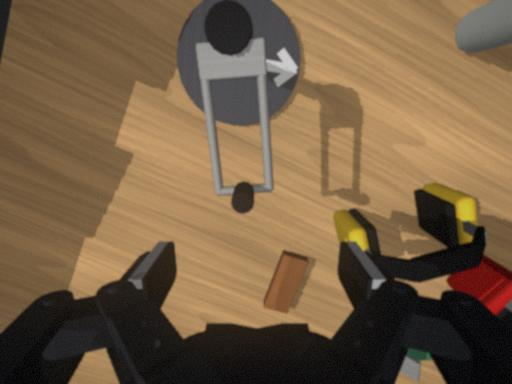

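The fork is seen from above with the knob at px (242,195), the post cap at (228,27) and the arrow at (285,67). The views agree to ~4 mm. Next I'll work out the move to the knob.

```bash
cat > go.py <<'E'
from h import *
from scipy.spatial.transform import Rotation as R
import sys
def delta(x,y,z,yaw):
    s=state(); r=R.from_euler('xyz',s['tcp_rot']); t=R.from_euler('xyz',[np.pi,0,np.radians(yaw)])
    d=r.inv().apply(np.array([x,y,z])-s['eef_pos']); w=np.degrees((r.inv()*t).as_rotvec())
    print('clock',s['clock'],'eef',s['eef_pos'].round(4),'yaw',np.degrees(s['tcp_rot'][2]).round(1),'F',s['force'].round(1),'w',s['gripper_width'].round(3),'q',s['joint_positions'].round(2))
    print('delta mm',(d*1000).round(1),'deg',w.round(2))
if __name__=='__main__': delta(*map(float,sys.argv[1:]))
E
python3 go.py .4965 .161 .175 30
```

```text
Traceback (most recent call last):
  File "go.py", line 9, in <module>
    if __name__=='__main__': delta(*map(float,sys.argv[1:]))
                             ~~~~~^^^^^^^^^^^^^^^^^^^^^^^^^^
  File "go.py", line 7, in delta
    print('clock',s['clock'],'eef',s['eef_pos'].round(4),'yaw',np.degrees(s['tcp_rot'][2]).round(1),'F',s['force'].round(1),'w',s['gripper_width'].round(3),'q',s['joint_positions'].round(2))
                                                                                                                                ^^^^^^^^^^^^^^^^^^^^^^^^
AttributeError: 'float' object has no attribute 'round'
```

```bash
sed -i "s/s\['gripper_width'\].round(3)/round(s['gripper_width'],3)/" go.py
python3 go.py .4965 .161 .175 30
```

```text
clock 1.8333 eef [0.4991 0.1491 0.2821] yaw 25.5 F [-0.3 -0.1  0.3] w 1.005 q [-0.47  0.5   0.13  1.81 -0.06  0.86 -1.44]
delta mm [  4.8 -13.  106.9] deg [ 0.56  1.09 -4.5 ]
```

```bash
python3 -m pendant '[{"tx":0.005,"ty":-0.013,"tz":0.015,"wx":0.6,"wy":1.1,"wz":-4.5},{"tx":0,"ty":0,"tz":0.02,"wx":0,"wy":0,"wz":0},{"tx":0,"ty":0,"tz":0.02,"wx":0,"wy":0,"wz":0},{"tx":0,"ty":0,"tz":0,"wx":0,"wy":0,"wz":0}]' 0.0854
python3 - <<'E'
from h import *
snap('wrist','wrist3')
E
python3 m2.py wrist3 | tail -3;python3 go.py .4965 .161 .175 30
```

```text
clock: 2.17
eef_pos: [0.5002, 0.1623, 0.2261]
tcp_rot: [-3.141, -0.006, 0.537]
force: [-0.0, -0.0, -0.2]
gripper_width: 1.0
dark>.175 1388 [0.4991 0.1637 0.2185] lo [0.473 0.123 0.182] hi [0.532 0.206 0.25 ]
steel 7234 [0.5633 0.2016 0.162 ] lo [0.487 0.146 0.159] hi [0.612 0.243 0.164]
dark low 2708 [0.6076 0.2268 0.168 ] lo [0.503 0.17  0.166] hi [0.627 0.247 0.17 ]
clock 2.2167 eef [0.5012 0.1623 0.2276] yaw 30.7 F [-1.  -0.2  0.3] w 1.0 q [-0.45  0.56  0.08  1.88 -0.07  0.69 -1.37]
delta mm [-5.1 -1.3 52.6] deg [ 0.02 -0.44  0.68]
```

View pics/wrist3.png

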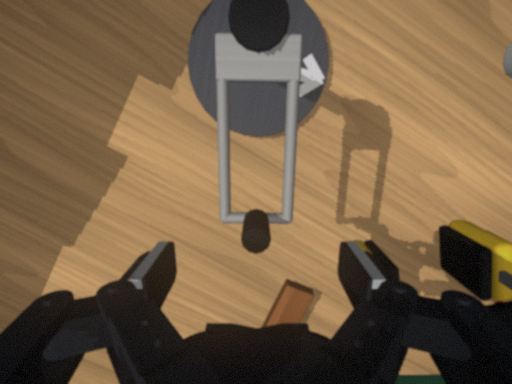

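Run:
```python
from ray import *
print(ray('wrist3',257,238,.205), ray('wrist3',260,22,.176),ray('wrist3',260,22,.171))
print(ray('wrist3',222,36,.165),ray('wrist3',303,36,.165),ray('wrist3',221,220,.165),ray('wrist3',293,218,.165))
```

```text
[0.4969 0.1619 0.205 ] [0.6101 0.2271 0.176 ] [0.6114 0.2278 0.171 ]
[0.5933 0.246  0.165 ] [0.6205 0.2003 0.165 ] [0.48   0.1846 0.165 ] [0.5103 0.137  0.165 ]
```

```bash
python3 -m pendant '[{"tx":-0.004,"ty":-0.001,"tz":0.018,"wx":0,"wy":-0.4,"wz":0.7},{"tx":0,"ty":0,"tz":0.018,"wx":0,"wy":0,"wz":0},{"tx":0,"ty":0,"tz":0.016,"wx":0,"wy":0,"wz":0},{"tx":0,"ty":0,"tz":0,"wx":0,"wy":0,"wz":0}]' 0.0854 && python3 go.py .4965 .161 .175 30
```

```text
clock: 2.55
eef_pos: [0.5019, 0.1613, 0.1787]
tcp_rot: [3.14, -0.009, 0.526]
force: [-0.8, 1.1, -0.1]
gripper_width: 1.0
clock 2.55 eef [0.5019 0.1613 0.1787] yaw 30.2 F [-0.8  1.1 -0.1] w 1.0 q [-0.44  0.64  0.07  1.93 -0.08  0.57 -1.37]
delta mm [-4.8 -2.5  3.6] deg [ 0.11 -0.54  0.16]
```

```bash
python3 -m pendant '[{"tx":-0.006,"ty":-0.002,"tz":0.002,"wx":0,"wy":-0.5,"wz":0},{"tx":0,"ty":0,"tz":0,"wx":0,"wy":0,"wz":0},{"tx":0,"ty":0,"tz":0,"wx":0,"wy":0,"wz":0}]' 0.0854 && python3 -m pendant '[{"tx":0,"ty":0,"tz":0,"wx":0,"wy":0,"wz":0},{"tx":0,"ty":0,"tz":0,"wx":0,"wy":0,"wz":0},{"tx":0,"ty":0,"tz":0,"wx":0,"wy":0,"wz":0},{"tx":0,"ty":0,"tz":0,"wx":0,"wy":0,"wz":0},{"tx":0,"ty":0,"tz":0,"wx":0,"wy":0,"wz":0},{"tx":0,"ty":0,"tz":0,"wx":0,"wy":0,"wz":0}]' 0.0 25 && python3 go.py .4965 .161 .175 30
```

```text
clock: 2.8
eef_pos: [0.4973, 0.1599, 0.1796]
tcp_rot: [3.139, -0.004, 0.527]
force: [0.3, -0.6, -0.2]
gripper_width: 0.997
clock: 3.3
eef_pos: [0.4993, 0.1607, 0.1832]
tcp_rot: [3.138, -0.01, 0.528]
force: [-0.9, 0.1, -0.0]
gripper_width: 0.224
clock 3.3 eef [0.4993 0.1607 0.1832] yaw 30.2 F [-0.9  0.1 -0. ] w 0.224 q [-0.44  0.63  0.07  1.94 -0.07  0.57 -1.37]
delta mm [-2.3 -1.7  8.2] deg [ 0.2  -0.6   0.23]
```

```bash
python3 -m pendant '[{"tx":0.001,"ty":0.008,"tz":0.002,"wx":0,"wy":0,"wz":-3.3},{"tx":0.001,"ty":0.014,"tz":0.001,"wx":0,"wy":0,"wz":-5.7},{"tx":0.001,"ty":0.014,"tz":0,"wx":0,"wy":0,"wz":-5.7},{"tx":0.001,"ty":0.014,"tz":0,"wx":0,"wy":0,"wz":-5.7},{"tx":0,"ty":0,"tz":0,"wx":0,"wy":0,"wz":0}]' 0.0 25 && python3 go.py .4965 .161 .175 50
```

```text
clock: 3.72
eef_pos: [0.5323, 0.1231, 0.1832]
tcp_rot: [3.136, -0.007, 0.899]
force: [1.8, -0.4, 0.6]
gripper_width: 0.224
clock 3.7167 eef [0.5323 0.1231 0.1832] yaw 51.5 F [ 1.8 -0.4  0.6] w 0.224 q [-0.28  0.65 -0.05  1.87  0.05  0.62 -1.04]
delta mm [  7.3 -51.6   7.9] deg [ 0.3  -0.43  1.51]
```

```bash
python3 -m pendant '[{"tx":0.001,"ty":0.008,"tz":0,"wx":0,"wy":0,"wz":-3.3},{"tx":0.001,"ty":0.014,"tz":0.001,"wx":0,"wy":0,"wz":-5.7},{"tx":0.001,"ty":0.014,"tz":0,"wx":0,"wy":0,"wz":-5.7},{"tx":0.001,"ty":0.014,"tz":0,"wx":0,"wy":0,"wz":-5.7},{"tx":0.001,"ty":0.014,"tz":0,"wx":0,"wy":0,"wz":-5.7},{"tx":0.001,"ty":0.014,"tz":0,"wx":0,"wy":0,"wz":-5.7},{"tx":0.001,"ty":0.014,"tz":0,"wx":0,"wy":0,"wz":-5.7},{"tx":0.001,"ty":0.010,"tz":0,"wx":0,"wy":0,"wz":-4},{"tx":0,"ty":0,"tz":0,"wx":0,"wy":0,"wz":0},{"tx":0,"ty":0,"tz":0,"wx":0,"wy":0,"wz":0}]' 0.0 25
python3 - <<'E'
from h import *
for n in ['scene','side']: snap(n,n+'1')
E
python3 go.py .4965 .161 .175 110; python3 m2.py scene1 side1
```

```text
clock: 4.55
eef_pos: [0.6248, 0.0951, 0.1832]
tcp_rot: [-3.138, 0.001, 1.63]
force: [-1.0, -1.6, 3.2]
gripper_width: 0.219
clock 4.65 eef [0.6246 0.0951 0.1832] yaw 93.5 F [ 1.2 -1.   0.1] w 0.224 q [-0.07  0.76 -0.28  1.59  0.26  0.83 -0.39]
delta mm [  73.5 -123.8    8.5] deg [ -0.18   0.05 -16.53]
scene1 base n 1460 minCircle [array([0.6141, 0.2239]), np.float64(0.0847)] z 0.0129 fitEll [0.6146 0.2242] [0.1635 0.169 ]
arrow n 110 px 330.5272727272727 206.5
 arrow mean [0.6331 0.1705]
  axis deg 106.8 from centre
dark>.175 259 [0.6289 0.0855 0.2225] lo [0.588 0.076 0.185] hi [0.664 0.1   0.249]
steel 337 [0.6267 0.1612 0.1644] lo [0.591 0.082 0.159] hi [0.65 0.22 0.17]
dark low 127 [0.6181 0.2087 0.1701] lo [0.601 0.078 0.164] hi [0.632 0.239 0.175]
side1 base n 1250 minCircle [array([0.6124, 0.228 ]), np.float64(0.0867)] z 0.0127 fitEll [0.613  0.2258] [0.1645 0.1698]
arrow n 89 px 232.0561797752809 188.91011235955057
 arrow mean [0.633  0.1735]
  axis deg 96.5 from centre
dark>.175 327 [0.6245 0.0887 0.2232] lo [0.585 0.078 0.185] hi [0.667 0.106 0.249]
steel 256 [0.6076 0.1545 0.1636] lo [0.589 0.084 0.158] hi [0.65  0.226 0.169]
dark low 103 [0.6115 0.1956 0.1697] lo [0.596 0.081 0.16 ] hi [0.625 0.24  0.177]
```

```bash
python3 -m pendant '[{"tx":0.001,"ty":0.008,"tz":0,"wx":0,"wy":0,"wz":-3.3},{"tx":0.001,"ty":0.013,"tz":0,"wx":0,"wy":0,"wz":-5.4},{"tx":0.001,"ty":0.010,"tz":0,"wx":0,"wy":0,"wz":-4},{"tx":0,"ty":0,"tz":0,"wx":0,"wy":0,"wz":0},{"tx":0,"ty":0,"tz":0,"wx":0,"wy":0,"wz":0}]' 0.0 25
python3 - <<'E'
from h import *
for n in ['scene','side','wrist']: snap(n,n+'2')
for f,(x,y) in {'scene2':(260,110),'side2':(160,100)}.items():
    i=cv2.imread(f'pics/{f}.png')[y:y+130,x:x+150]; cv2.imwrite(f'pics/{f}c.png',cv2.resize(i,None,fx=4,fy=4,interpolation=cv2.INTER_CUBIC))
E
python3 go.py .4965 .161 .175 110
```

```text
clock: 5.07
eef_pos: [0.6518, 0.0999, 0.1832]
tcp_rot: [-3.134, 0.006, 1.85]
force: [0.6, -1.2, 1.9]
gripper_width: 0.222
clock 5.2167 eef [0.6517 0.0999 0.1832] yaw 106.1 F [ 3.  -1.2 -1.3] w 0.22 q [-0.05  0.81 -0.33  1.49  0.31  0.91 -0.21]
delta mm [ 101.8 -132.1    8.6] deg [-0.47  0.34 -3.92]
```

View pics/scene2c.png

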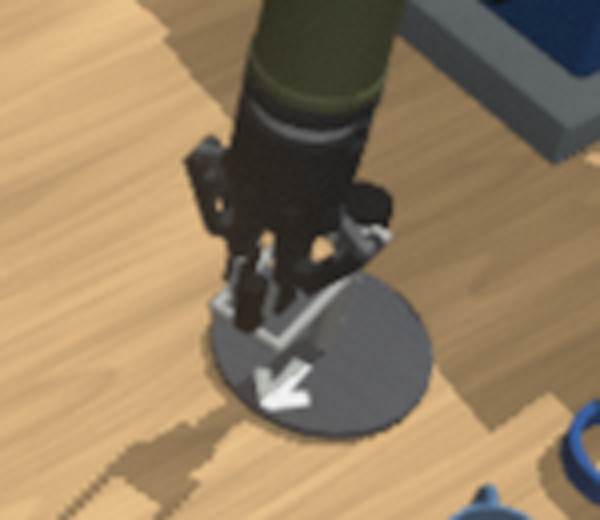

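View pics/side2c.png

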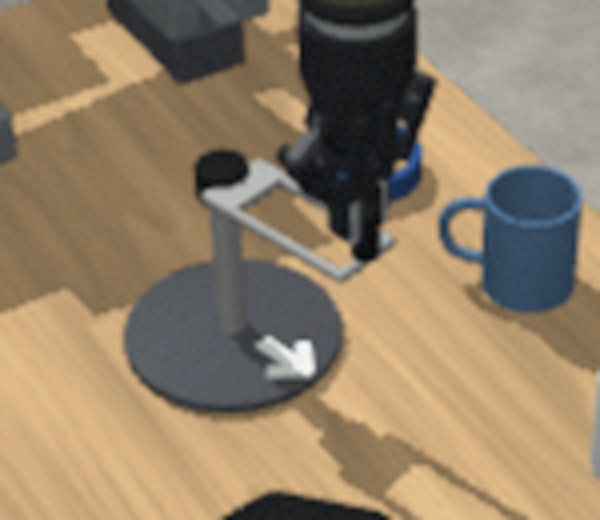

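View pics/wrist2.png

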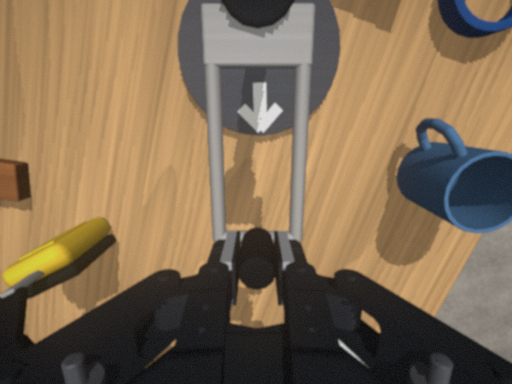

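The overhead view shows the white arrow midway between the fork's bars (tail px (260,83), tip (261,132); bars at columns 211–219 and 297–304), so the hook is close. I'll measure the remaining error in this one picture.

```bash
python3 - <<'E'
from ray import *
f='wrist2'
q=np.load('pics/wrist2.npz');p=q['p'].astype(int)
# arrow mask
sub=p[75:140,230:290]; m=(sub.min(-1)>150); v,u=np.nonzero(m);u=u+230;v=v+75
P=np.array([ray(f,i,j,.0145)[:2] for i,j in zip(u,v)])
# symmetric axis: midpoints per row, shaft & head
for r in range(78,136,4):
    k=v==r
    if k.any(): print(r,u[k].min(),u[k].max(),end=' | ')
print()
mm=[(r,(u[v==r].min()+u[v==r].max())/2) for r in np.unique(v)]; mm=np.array(mm)
b=np.polyfit(mm[:,0],mm[:,1],1)
r0,r1=mm[0,0],mm[-1,0]
A,B=ray(f,np.polyval(b,r0),r0,.0145),ray(f,np.polyval(b,r1),r1,.0145);d=B-A
print('arrow',A,B,np.degrees(np.arctan2(d[1],d[0])),np.hypot(d[0],d[1]))
# bars: edges
L=[];R=[]
steel=(p.min(-1)>95)&(p.max(-1)-p.min(-1)<14)
for r in range(80,225,3):
    a=np.nonzero(steel[r,195:235])[0]; c=np.nonzero(steel[r,285:320])[0]
    if len(a)>2 and len(c)>2: L.append((r,195+a.mean(),len(a)));R.append((r,285+c.mean(),len(c)))
L,R=np.array(L),np.array(R);print(len(L),L[::12].tolist(),R[::12].tolist())
res=[]
for X in (L,R):
    b=np.polyfit(X[:,0],X[:,1],1); s,e=[ray(f,np.polyval(b,r),r,.163) for r in (80,220)]; res.append((s,e)); d=e-s;print(s,e,np.degrees(np.arctan2(d[1],d[0])))
s=(res[0][0]+res[1][0])/2;e=(res[0][1]+res[1][1])/2;d=e-s;print('mid',s,e,np.degrees(np.arctan2(d[1],d[0])),'gap',np.linalg.norm(res[0][0]-res[1][0]),np.linalg.norm(res[0][1]-res[1][1]))
n=np.array([-d[1],d[0],0]);n/=np.linalg.norm(n);print('arrow tail/tip off midline mm',(A-s)@n*1e3,(B-s)@n*1e3)
E
python3 m2.py wrist2 2>&1 | tail -3
```

```text
82 264 265 | 86 254 266 | 90 254 266 | 94 254 266 | 98 254 266 | 102 254 266 | 106 244 278 | 110 239 282 | 114 241 279 | 118 245 275 | 122 250 272 | 126 253 269 | 130 256 265 | 
arrow [0.6254 0.2028 0.0145] [0.6394 0.1549 0.0145] -73.70764793560396 0.04990400785508114
49 [[80.0, 212.5, 16.0], [116.0, 214.5, 14.0], [152.0, 215.5, 12.0], [188.0, 217.0, 11.0], [224.0, 218.5, 12.0]] [[80.0, 303.0, 15.0], [116.0, 300.5, 14.0], [152.0, 299.5, 12.0], [188.0, 297.5, 12.0], [224.0, 296.0, 11.0]]
[0.6037 0.181  0.163 ] [0.6263 0.103  0.163 ] -73.84139345446006
[0.6507 0.1945 0.163 ] [0.6728 0.1165 0.163 ] -74.18080605249986
mid [0.6272  0.18775 0.163  ] [0.64955 0.10975 0.163  ] -74.0109557229249 gap 0.04890040899624454 0.04842003717470691
arrow tail/tip off midline mm 2.4152099555513846 2.679386542981692
dark>.175 13072 [0.651  0.1064 0.2311] lo [0.608 0.083 0.191] hi [0.694 0.125 0.249]
steel 11436 [0.6295 0.1791 0.162 ] lo [0.596 0.102 0.159] hi [0.672 0.223 0.164]
dark low 1605 [0.6229 0.2026 0.1682] lo [0.604 0.103 0.165] hi [0.656 0.225 0.176]
```

```bash
python3 - <<'E'
from ray import *
for a,b in [((260,86),(260.7,130)),((260,84),(260.5,132)),((260,86),(260,130))]:
    A,B=ray('wrist2',*a,.0145),ray('wrist2',*b,.0145);d=B-A;print(np.degrees(np.arctan2(d[1],d[0])))
E
python3 go.py .65 .1 .185 106
```

```text
-72.8130401188058
-73.15516477098288
-73.73979529168811
clock 5.2167 eef [0.6517 0.0999 0.1832] yaw 106.1 F [ 3.  -1.2 -1.3] w 0.22 q [-0.05  0.81 -0.33  1.49  0.31  0.91 -0.21]
delta mm [ 0.6 -1.6 -1.8] deg [-0.46  0.36  0.08]
```

```bash
python3 -m pendant '[{"tx":0,"ty":0.002,"tz":0,"wx":0,"wy":0,"wz":-0.8},{"tx":0,"ty":0,"tz":0,"wx":0,"wy":0,"wz":0}]' 0.0 25; python3 -m pendant '[{"tx":0,"ty":0,"tz":0,"wx":0,"wy":0,"wz":0},{"tx":0,"ty":0,"tz":0,"wx":0,"wy":0,"wz":0},{"tx":0,"ty":0,"tz":0,"wx":0,"wy":0,"wz":0},{"tx":0,"ty":0,"tz":0,"wx":0,"wy":0,"wz":0}]' 0.07 25;  python3 -m pendant '[{"tx":0,"ty":0,"tz":-0.03,"wx":0,"wy":0,"wz":0},{"tx":0,"ty":0,"tz":-0.03,"wx":0,"wy":0,"wz":0},{"tx":0,"ty":0,"tz":-0.03,"wx":0,"wy":0,"wz":0},{"tx":0,"ty":0,"tz":0,"wx":0,"wy":0,"wz":0},{"tx":0,"ty":0,"tz":0,"wx":0,"wy":0,"wz":0}]' 0.0854
python3 - <<'E'
from h import *
for n in ['wrist']: snap(n,n+'4')
E
python3 go.py .65 .1 .185 106
```

```text
clock: 5.38
eef_pos: [0.6527, 0.1002, 0.1832]
tcp_rot: [-3.132, 0.007, 1.864]
force: [2.6, -1.2, -0.8]
gripper_width: 0.223
clock: 5.72
eef_pos: [0.6489, 0.1019, 0.1824]
tcp_rot: [-3.126, 0.004, 1.866]
force: [-0.3, -0.5, -0.3]
gripper_width: 0.78
clock: 6.13
eef_pos: [0.6464, 0.1042, 0.2733]
tcp_rot: [-3.116, 0.001, 1.87]
force: [-0.2, 0.8, 0.1]
gripper_width: 1.002
clock 6.1833 eef [0.647  0.1046 0.2739] yaw 107.1 F [ 0.6 -0.1  0.3] w 0.997 q [-0.05  0.72 -0.37  1.38  0.27  1.12 -0.15]
delta mm [-5.2  3.6 88.8] deg [-1.37  0.05  1.13]
```

View pics/wrist4.png

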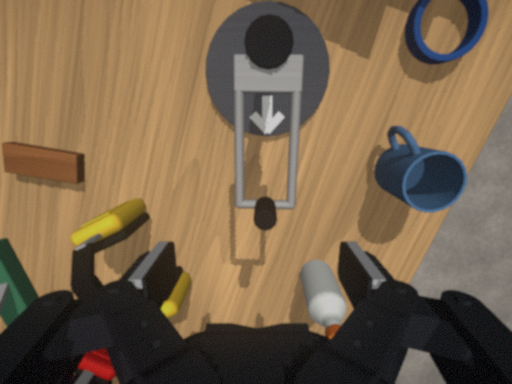

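```bash
cat > fork.py <<'E'
from ray import *
import sys
f=sys.argv[1]; aw=list(map(int,sys.argv[2].split(','))); bl=list(map(int,sys.argv[3].split(','))); br=list(map(int,sys.argv[4].split(',')));rows=list(map(int,sys.argv[5].split(',')))
p=np.load(f'pics/{f}.npz')['p'].astype(int)
def ang(d): return round(float(np.degrees(np.arctan2(d[1],d[0]))),2)
u0,u1,v0,v1=aw
M=[]
for r in range(v0,v1):
    a=np.nonzero(p[r,u0:u1].min(-1)>140)[0]
    if len(a)>=5: M.append((r,u0+(a.min()+a.max())/2))
M=np.array(M);b=np.polyfit(M[:,0],M[:,1],1);A,B=[ray(f,np.polyval(b,r),r,.0145) for r in (M[0,0],M[-1,0])]
print('arrow',A,B,ang(B-A))
steel=(p.min(-1)>90)&(p.max(-1)-p.min(-1)<16)
E=[]
for lo,hi in (bl,br):
    X=[]
    for r in range(*rows):
        a=np.nonzero(steel[r,lo:hi])[0]
        if len(a)>2: X.append((r,lo+np.median(a)))
    X=np.array(X);b=np.polyfit(X[:,0],X[:,1],1); E.append([ray(f,np.polyval(b,r),r,.163) for r in rows[:2]]);print(len(X),'bar',ang(E[-1][1]-E[-1][0]))
s,e=(E[0][0]+E[1][0])/2,(E[0][1]+E[1][1])/2;d=(e-s)/np.linalg.norm(e-s)
print('mid',s,e,'fork',ang(d),'gap',np.linalg.norm(E[0][0]-E[1][0]))
E
python3 fork.py wrist4 245,285,88,140 230,250 285,308 95,195
python3 - <<'E'
from ray import *
print('cap',ray('wrist4',269,42,.175),'knob',ray('wrist4',265,209,.205),'base c',ray('wrist4',268,69,.014))
E
```

```text
arrow [0.6213 0.2112 0.0145] [0.6408 0.1563 0.0145] -70.45
100 bar -73.47
100 bar -73.84
mid [0.62635 0.19235 0.163  ] [0.6515 0.1066 0.163 ] fork -73.65 gap 0.04947261868953372
cap [0.6159 0.2289 0.175 ] knob [0.6513 0.1069 0.205 ] base c [0.6157 0.2344 0.014 ]
```

Run:
```python
from ray import *
for f,(u0,u1,v0,v1) in {'wrist4':(240,300,88,142),'wrist2':(225,300,78,140)}.items():
    q=np.load(f'pics/{f}.npz');p=q['p'];
    i=cv2.resize(p[v0:v1,u0:u1,::-1],None,fx=8,fy=8,interpolation=cv2.INTER_CUBIC);cv2.imwrite(f'pics/{f}a.png',i)
    m=((p.min(-1)>140)*255).astype(np.uint8);mm=np.zeros_like(m);mm[v0:v1,u0:u1]=m[v0:v1,u0:u1]
    n,l,st,_=cv2.connectedComponentsWithStats(mm)
    ks=[k for k in range(1,n)]; print([st[k].tolist() for k in ks if st[k,4]>20])
```

```text
[[240, 88, 60, 54, 262], [250, 96, 34, 38, 570]]
[[238, 82, 45, 51, 1042], [297, 82, 3, 58, 111]]
```

View pics/wrist4a.png

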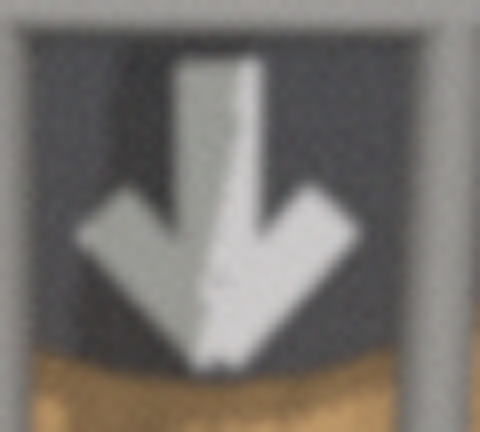

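View pics/wrist2a.png

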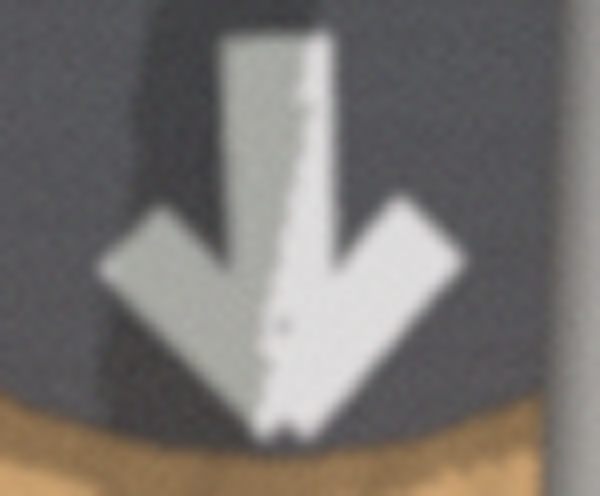

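Run:
```python
from ray import *
for f,a,b,c in [('wrist4',(267.1,95.75),(267.3,133.6),(268,69)),('wrist2',(259.5,83),(260.6,132.6),None)]:
    A,B=ray(f,*a,.0145),ray(f,*b,.0145);d=B-A;print(f,A,B,np.degrees(np.arctan2(d[1],d[0])))
# base centre from wrist4 disc outline
q=np.load('pics/wrist4.npz');p=q['p'].astype(int)
P=W=[]
m=(np.abs(p[...,0]-p[...,2])<22)&(p.max(-1)<115);m[160:]=0;m[:,:195]=0;m[:,340:]=0
n,l,st,ce=cv2.connectedComponentsWithStats(m.astype(np.uint8));k=1+st[1:,4].argmax()
c=max(cv2.findContours((l==k).astype(np.uint8),0,1)[0],key=cv2.contourArea)
H=cv2.convexHull(c)[:,0]; X=np.array([ray('wrist4',u,v,.014)[:2] for u,v in H],np.float32)
e=cv2.fitEllipse(X);print('base',e,'img bbox',st[k])
C=np.array(e[0])
T=ray('wrist4',267.3,133.6,.0145)[:2];G=ray('wrist4',267.1,95.75,.0145)[:2]
for t in (T,G,(T+G)/2): print(np.degrees(np.arctan2(*(t-C)[::-1])))
```

```text
wrist4 [0.6248 0.2019 0.0145] [0.6405 0.1538 0.0145] -71.92314513640163
wrist2 [0.6246 0.2015 0.0145] [0.6399 0.1532 0.0145] -72.42335070710953
base ((0.6152504086494446, 0.22992806136608124), (0.16368988156318665, 0.16539539396762848), 4.456602096557617) img bbox [ 206    1  123  125 8320]
-71.65073198240945
-71.18523421409661
-71.52521833761142
```

Fork is at -73.7° and arrow at -71.8°, so it is still 1.8° clockwise. I'll regrip the knob ~4 mm further round to close that.

```bash
python3 go.py .6560 .1025 .182 108.5
```

```text
clock 6.1833 eef [0.647  0.1046 0.2739] yaw 107.1 F [ 0.6 -0.1  0.3] w 0.997 q [-0.05  0.72 -0.37  1.38  0.27  1.12 -0.15]
delta mm [-4.6 10.2 91.7] deg [-1.37  0.02 -1.37]
```

```bash
python3 -m pendant '[{"tx":-0.002,"ty":0.009,"tz":0.02,"wx":-1.4,"wy":0,"wz":-1.4},{"tx":0,"ty":0,"tz":0.025,"wx":0,"wy":0,"wz":0},{"tx":0,"ty":0,"tz":0.025,"wx":0,"wy":0,"wz":0},{"tx":0,"ty":0,"tz":0.016,"wx":0,"wy":0,"wz":0},{"tx":0,"ty":0,"tz":0,"wx":0,"wy":0,"wz":0}]' 0.0854; python3 go.py .6560 .1025 .182 108.5
```

```text
clock: 6.6
eef_pos: [0.655, 0.1061, 0.1829]
tcp_rot: [3.141, -0.001, 1.897]
force: [-0.3, -0.3, -0.9]
gripper_width: 0.999
clock 6.6 eef [0.655  0.1061 0.1829] yaw 108.7 F [-0.3 -0.3 -0.9] w 0.999 q [-0.05  0.81 -0.35  1.48  0.32  0.91 -0.17]
delta mm [-3.7 -0.2  0.9] deg [ 0.05 -0.04  0.18]
```

```bash
python3 -m pendant '[{"tx":-0.004,"ty":0,"tz":0.001,"wx":0,"wy":0,"wz":0},{"tx":0,"ty":0,"tz":0,"wx":0,"wy":0,"wz":0},{"tx":0,"ty":0,"tz":0,"wx":0,"wy":0,"wz":0},{"tx":0,"ty":0,"tz":0,"wx":0,"wy":0,"wz":0},{"tx":0,"ty":0,"tz":0,"wx":0,"wy":0,"wz":0},{"tx":0,"ty":0,"tz":0,"wx":0,"wy":0,"wz":0}]' 0.0 25; python3 go.py .6560 .1025 .182 108.5
```

```text
clock: 7.1
eef_pos: [0.6562, 0.1016, 0.183]
tcp_rot: [-3.141, -0.001, 1.897]
force: [0.0, -1.7, -6.0]
gripper_width: 0.22
clock 7.1 eef [0.6562 0.1016 0.183 ] yaw 108.7 F [ 0.  -1.7 -6. ] w 0.22 q [-0.04  0.81 -0.35  1.48  0.32  0.91 -0.16]
delta mm [0.9 0.1 1. ] deg [-0.01 -0.03  0.16]
```

```bash
python3 -m pendant '[{"tx":0,"ty":0,"tz":0,"wx":0,"wy":0,"wz":0},{"tx":0,"ty":0,"tz":0,"wx":0,"wy":0,"wz":0},{"tx":0,"ty":0,"tz":0,"wx":0,"wy":0,"wz":0},{"tx":0,"ty":0,"tz":0,"wx":0,"wy":0,"wz":0}]' 0.07 25;  python3 -m pendant '[{"tx":0,"ty":0,"tz":-0.03,"wx":0,"wy":0,"wz":0},{"tx":0,"ty":0,"tz":-0.03,"wx":0,"wy":0,"wz":0},{"tx":0,"ty":0,"tz":-0.03,"wx":0,"wy":0,"wz":0},{"tx":0,"ty":0,"tz":0,"wx":0,"wy":0,"wz":0},{"tx":0,"ty":0,"tz":0,"wx":0,"wy":0,"wz":0}]' 0.0854
python3 - <<'E'
from h import *
for n in ['wrist']: snap(n,n+'5')
p=cv2.imread('pics/wrist5.png')[0:230,190:350];cv2.imwrite('pics/wrist5a.png',cv2.resize(p,None,fx=3.4,fy=2.6*1,interpolation=cv2.INTER_CUBIC))
p=cv2.imread('pics/wrist5.png')[85:145,225:305];cv2.imwrite('pics/wrist5b.png',cv2.resize(p,None,fx=8,fy=8,interpolation=cv2.INTER_CUBIC))
E
python3 go.py .508 -.09 .25 133.3;python3 fork.py wrist5 245,285,88,140 230,250 285,308 95,195
```

```text
clock: 7.43
eef_pos: [0.6573, 0.1023, 0.1848]
tcp_rot: [3.138, -0.001, 1.897]
force: [1.1, -0.5, -0.6]
gripper_width: 0.78
clock: 7.85
eef_pos: [0.6565, 0.1027, 0.2777]
tcp_rot: [3.14, -0.002, 1.898]
force: [-0.1, -0.9, -0.4]
gripper_width: 1.002
clock 7.9 eef [0.6572 0.103  0.2784] yaw 108.7 F [1. 0. 0.] w 0.999 q [-0.03  0.72 -0.38  1.37  0.27  1.1  -0.12]
delta mm [-135.  -203.4   27.4] deg [  0.23  -0.05 -24.58]
arrow [0.6242 0.2005 0.0145] [0.657  0.1605 0.0145] -50.65
100 bar -75.2
50 bar -71.82
mid [0.6321  0.19025 0.163  ] [0.65795 0.1029  0.163  ] fork -73.51 gap 0.04582193797734879
```

View pics/wrist5.png

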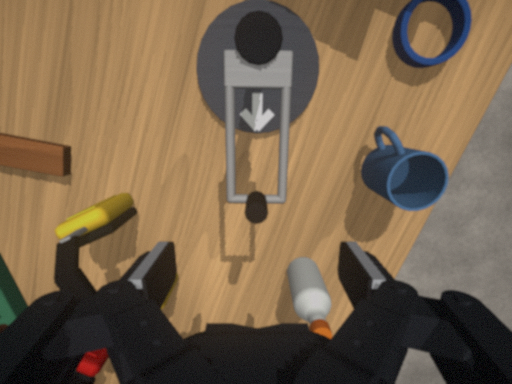

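View pics/wrist5b.png

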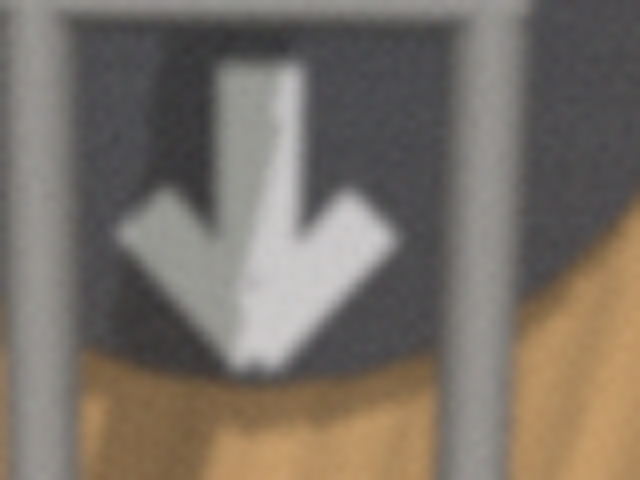

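```bash
python3 fork.py wrist5 245,270,92,130 222,242 276,297 95,190|tail -3
python3 - <<'E'
from ray import *
A,B=ray('wrist5',257.4,93,.0145),ray('wrist5',257.4,131,.0145);d=B-A;print('arrow',A,B,np.degrees(np.arctan2(d[1],d[0])))
print('cap',ray('wrist5',259.5,38,.175),'knob',ray('wrist5',256.5,205,.205))
E
```

```text
95 bar -72.2
95 bar -72.2
mid [0.62885 0.18915 0.163  ] [0.65515 0.10725 0.163  ] fork -72.2 gap 0.049078916043449855
arrow [0.6249 0.2021 0.0145] [0.6413 0.1537 0.0145] -71.2814110213202
cap [0.6168 0.229  0.175 ] knob [0.656  0.1059 0.205 ]
```

```bash
python3 -m pendant '[{"tx":-0.022,"ty":-0.033,"tz":0,"wx":0,"wy":0,"wz":0},{"tx":-0.022,"ty":-0.033,"tz":0,"wx":0,"wy":0,"wz":0},{"tx":-0.022,"ty":-0.033,"tz":0,"wx":0,"wy":0,"wz":0},{"tx":-0.022,"ty":-0.033,"tz":0,"wx":0,"wy":0,"wz":0},{"tx":-0.022,"ty":-0.033,"tz":0,"wx":0,"wy":0,"wz":0},{"tx":-0.022,"ty":-0.033,"tz":0,"wx":0,"wy":0,"wz":0},{"tx":0,"ty":0,"tz":0,"wx":0,"wy":0,"wz":-6},{"tx":0,"ty":0,"tz":0,"wx":0,"wy":0,"wz":-6},{"tx":0,"ty":0,"tz":0,"wx":0,"wy":0,"wz":-6},{"tx":0,"ty":0,"tz":0,"wx":0,"wy":0,"wz":-6},{"tx":0,"ty":0,"tz":0,"wx":0,"wy":0,"wz":0},{"tx":0,"ty":0,"tz":0,"wx":0,"wy":0,"wz":0}]' 0.0854
python3 - <<'E'
from h import *
for n in ['wrist']: snap(n,n+'6')
E
python3 go.py .508 -.088 .22 133.3
```

```text
clock: 8.9
eef_pos: [0.4979, -0.0937, 0.2653]
tcp_rot: [-3.136, -0.014, 2.332]
force: [0.1, -0.3, -0.3]
gripper_width: 0.998
clock 8.95 eef [ 0.4978 -0.0938  0.2653] yaw 133.6 F [-0.1 -0.8 -0.4] w 0.999 q [ 0.44  0.53 -0.54  1.85  0.34  0.87  0.49]
delta mm [-3.5 11.7 45.2] deg [-0.36 -0.82  0.34]
```

View pics/wrist6.png

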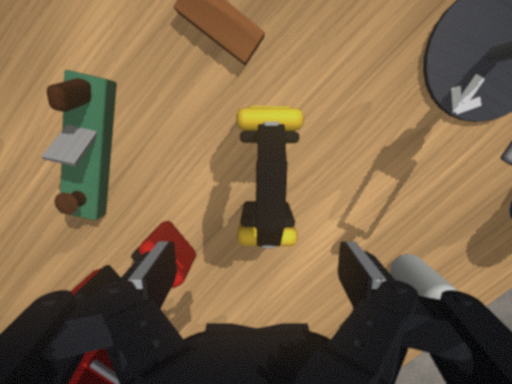

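```bash
cat > cr.py <<'E'
from ray import *
import sys
f=sys.argv[1];q=np.load(f'pics/{f}.npz');p=q['p'];W=world(q['d'],q['K'],q['T'])
m=(q['d']>0)&(p.max(-1)<80)&(W[...,2]>.142)&(W[...,2]<.158)&(np.hypot(W[...,0]-.508,W[...,1]+.09)<.09)
v,u=np.nonzero(m);print(m.sum(),u.min(),u.max(),v.min(),v.max(),'z',np.percentile(W[m][:,2],[5,50,95]).round(4))
P=np.array([ray(f,a,b,.152)[:2] for a,b in zip(u,v)],np.float32)
print(cv2.minAreaRect(P)); c=P-P.mean(0);w,V=np.linalg.eigh(np.cov(c.T));print(np.degrees(np.arctan2(V[1,1],V[0,1])),P.mean(0))
E
python3 cr.py wrist6
```

```text
2456 255 286 150 235 z [0.1446 0.1497 0.151 ]
((0.5063637495040894, -0.08305683732032776), (0.029396213591098785, 0.08447703719139099), 43.58557891845703)
133.06608650312728 [ 0.505587   -0.08212384]
```

```bash
python3 go.py .507 -.086 .129 133.2;  python3 -m pendant '[{"tx":-0.0015,"ty":0.012,"tz":0.01,"wx":-0.4,"wy":-0.8,"wz":0.3},{"tx":0,"ty":0,"tz":0.03,"wx":0,"wy":0,"wz":0},{"tx":0,"ty":0,"tz":0.03,"wx":0,"wy":0,"wz":0},{"tx":0,"ty":0,"tz":0,"wx":0,"wy":0,"wz":0},{"tx":0,"ty":0,"tz":0,"wx":0,"wy":0,"wz":0}]' 0.0854 && python3 go.py .507 -.086 .129 133.2
python3 - <<'E'
from h import *
for n in ['wrist']: snap(n,n+'7')
E
```

```text
clock 8.95 eef [ 0.4978 -0.0938  0.2653] yaw 133.6 F [-0.1 -0.8 -0.4] w 0.999 q [ 0.44  0.53 -0.54  1.85  0.34  0.87  0.49]
delta mm [ -2.6  12.9 136.2] deg [-0.36 -0.82  0.44]
clock: 9.37
eef_pos: [0.5103, -0.0851, 0.194]
tcp_rot: [3.137, 0.004, 2.317]
force: [-0.9, 0.6, 0.4]
gripper_width: 0.997
clock 9.3667 eef [ 0.5103 -0.0851  0.194 ] yaw 132.7 F [-0.9  0.6  0.4] w 0.997 q [ 0.37  0.63 -0.47  1.92  0.44  0.68  0.38]
delta mm [ 1.8 -3.3 65. ] deg [ 0.24  0.21 -0.47]
```

View pics/wrist7.png

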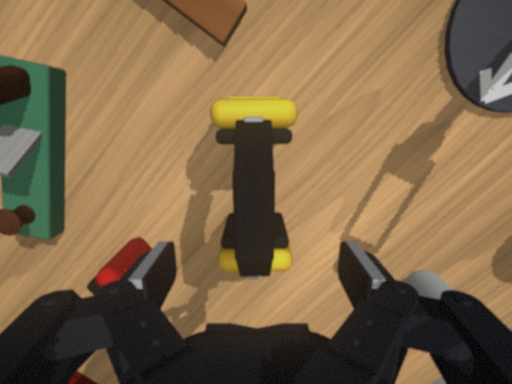

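```bash
python3 cr.py wrist7; python3 -m pendant '[{"tx":0.001,"ty":-0.003,"tz":0.02,"wx":0.2,"wy":0.2,"wz":-0.5},{"tx":0,"ty":0,"tz":0.02,"wx":0,"wy":0,"wz":0},{"tx":0,"ty":0,"tz":0.02,"wx":0,"wy":0,"wz":0},{"tx":0,"ty":0,"tz":0.006,"wx":0,"wy":0,"wz":0},{"tx":0,"ty":0,"tz":0,"wx":0,"wy":0,"wz":0}]' 0.0854 && python3 go.py .507 -.086 .129 133.2
```

```text
4355 233 274 155 267 z [0.1448 0.1497 0.1509]
((0.5058673024177551, -0.0816991850733757), (0.029257882386446, 0.08379901200532913), 42.597450256347656)
133.02077808615934 [ 0.5046244  -0.08052687]
clock: 9.83
eef_pos: [0.514, -0.0867, 0.134]
tcp_rot: [3.132, 0.011, 2.321]
force: [0.2, 0.5, -0.3]
gripper_width: 1.0
clock 9.8333 eef [ 0.514  -0.0867  0.134 ] yaw 133.0 F [ 0.2  0.5 -0.3] w 1.0 q [ 0.32  0.72 -0.39  1.98  0.53  0.53  0.3 ]
delta mm [ 5.3 -4.7  4.8] deg [ 0.57  0.66 -0.22]
```

```bash
python3 -m pendant '[{"tx":0.0065,"ty":-0.0035,"tz":0.005,"wx":0.6,"wy":0.7,"wz":0},{"tx":0,"ty":0,"tz":0,"wx":0,"wy":0,"wz":0},{"tx":0,"ty":0,"tz":0,"wx":0,"wy":0,"wz":0}]' 0.0854 && python3 go.py .5065 -.084 .129 133.2
```

```text
clock: 10.08
eef_pos: [0.5088, -0.0842, 0.1319]
tcp_rot: [3.14, 0.002, 2.32]
force: [0.4, 0.2, 0.7]
gripper_width: 1.003
clock 10.0833 eef [ 0.5088 -0.0842  0.1319] yaw 132.9 F [0.4 0.2 0.7] w 1.003 q [ 0.31  0.72 -0.39  1.98  0.52  0.53  0.3 ]
delta mm [ 1.7 -1.5  2.9] deg [ 0.11  0.13 -0.29]
```

```bash
python3 -m pendant '[{"tx":0.0015,"ty":-0.001,"tz":0.004,"wx":0.1,"wy":0.1,"wz":-0.3},{"tx":0,"ty":0,"tz":0.001,"wx":0,"wy":0,"wz":0},{"tx":0,"ty":0,"tz":0,"wx":0,"wy":0,"wz":0},{"tx":0,"ty":0,"tz":0,"wx":0,"wy":0,"wz":0},{"tx":0,"ty":0,"tz":0,"wx":0,"wy":0,"wz":0},{"tx":0,"ty":0,"tz":0,"wx":0,"wy":0,"wz":0}]' 0.0 60 && python3 go.py .5065 -.084 .129 133.2
```

```text
clock: 10.58
eef_pos: [0.5081, -0.0841, 0.129]
tcp_rot: [3.139, 0.003, 2.325]
force: [0.2, -0.2, -2.2]
gripper_width: 0.335
clock 10.5833 eef [ 0.5081 -0.0841  0.129 ] yaw 133.2 F [ 0.2 -0.2 -2.2] w 0.335 q [ 0.31  0.73 -0.39  1.99  0.53  0.52  0.3 ]
delta mm [ 1.1 -1.1 -0. ] deg [ 0.13  0.2  -0.01]
```

```bash
python3 -m pendant '[{"tx":0,"ty":0,"tz":-0.015,"wx":0,"wy":0,"wz":0},{"tx":0,"ty":0,"tz":-0.03,"wx":0,"wy":0,"wz":0},{"tx":0,"ty":0,"tz":-0.04,"wx":0,"wy":0,"wz":0},{"tx":0,"ty":0,"tz":-0.04,"wx":0,"wy":0,"wz":0},{"tx":0,"ty":0,"tz":-0.04,"wx":0,"wy":0,"wz":0},{"tx":0,"ty":0,"tz":-0.04,"wx":0,"wy":0,"wz":0},{"tx":0,"ty":0,"tz":-0.03,"wx":0,"wy":0,"wz":0},{"tx":0,"ty":0,"tz":-0.01,"wx":0,"wy":0,"wz":0},{"tx":0,"ty":0,"tz":0,"wx":0,"wy":0,"wz":0}]' 0.0 60 && python3 go.py .6412 .153 .375 198
python3 - <<'E'
from h import *
for n in ['side']: snap(n,n+'8')
E
```

```text
clock: 11.33
eef_pos: [0.504, -0.0834, 0.3815]
tcp_rot: [-3.136, -0.008, 2.327]
force: [0.5, -0.1, -1.2]
gripper_width: 0.338
clock 11.3333 eef [ 0.504  -0.0834  0.3815] yaw 133.3 F [ 0.5 -0.1 -1.2] w 0.338 q [ 0.46  0.42 -0.6   1.65  0.25  1.16  0.56]
delta mm [ 77.7 262.1   5.5] deg [-5.000e-02 -5.700e-01 -6.466e+01]
```

View pics/side8.png

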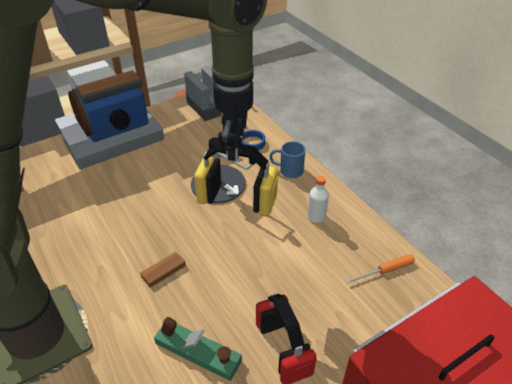

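The yellow set is lifted level in the gripper (side px ~(238,180)), and the red set is untouched.

```bash
python3 -m pendant '[{"tx":0,"ty":0,"tz":0,"wx":0,"wy":0,"wz":-4},{"tx":0,"ty":0,"tz":0,"wx":0,"wy":0,"wz":-6.5},{"tx":0,"ty":0,"tz":0,"wx":0,"wy":0,"wz":-6.5},{"tx":0,"ty":0,"tz":0,"wx":0,"wy":0,"wz":-6.5},{"tx":0,"ty":0,"tz":0,"wx":0,"wy":0,"wz":-6.5},{"tx":0,"ty":0,"tz":0,"wx":0,"wy":0,"wz":-6.5},{"tx":0,"ty":0,"tz":0,"wx":0,"wy":0,"wz":-6.5},{"tx":0,"ty":0,"tz":0,"wx":0,"wy":0,"wz":-6.5},{"tx":0,"ty":0,"tz":0,"wx":0,"wy":0,"wz":-6},{"tx":0,"ty":0,"tz":0,"wx":0,"wy":0,"wz":-4},{"tx":0,"ty":0,"tz":0,"wx":0,"wy":0,"wz":0},{"tx":0,"ty":0,"tz":0,"wx":0,"wy":0,"wz":0}]' 0.0 60 && python3 go.py .6412 .153 .375 198
```

```text
clock: 12.38
eef_pos: [0.4895, -0.0855, 0.3563]
tcp_rot: [3.122, -0.052, -2.862]
force: [0.2, 0.3, -1.0]
gripper_width: 0.344
clock 12.3833 eef [ 0.4895 -0.0855  0.3563] yaw -164.0 F [ 0.2  0.3 -1. ] w 0.344 q [ 0.63  0.5  -0.88  1.69  0.39  1.2   1.49]
delta mm [-210.4  187.9  -26.1] deg [ 1.18 -2.98 -1.99]
```

```bash
python3 -m pendant '[{"tx":0,"ty":0,"tz":-0.025,"wx":1.2,"wy":-3,"wz":-2},{"tx":-0.012,"ty":0.01,"tz":-0.01,"wx":0,"wy":0,"wz":0},{"tx":-0.026,"ty":0.023,"tz":0,"wx":0,"wy":0,"wz":0},{"tx":-0.026,"ty":0.023,"tz":0,"wx":0,"wy":0,"wz":0},{"tx":-0.026,"ty":0.023,"tz":0,"wx":0,"wy":0,"wz":0},{"tx":0,"ty":0,"tz":0,"wx":0,"wy":0,"wz":0}]' 0.0 60 && python3 go.py .6412 .153 .375 198
```

```text
clock: 12.88
eef_pos: [0.5511, 0.0151, 0.3842]
tcp_rot: [3.14, -0.012, -2.849]
force: [0.9, 1.5, -0.7]
gripper_width: 0.334
clock 12.8833 eef [0.5511 0.0151 0.3842] yaw -163.2 F [ 0.9  1.5 -0.7] w 0.334 q [ 0.39  0.54 -0.87  1.53  0.42  1.28  1.33]
delta mm [-126.2  105.9    7.8] deg [ 0.09 -0.69 -1.21]
```

```bash
python3 -m pendant '[{"tx":-0.012,"ty":0.01,"tz":0,"wx":0,"wy":-0.7,"wz":-1.2},{"tx":-0.024,"ty":0.020,"tz":0,"wx":0,"wy":0,"wz":0},{"tx":-0.026,"ty":0.022,"tz":0,"wx":0,"wy":0,"wz":0},{"tx":-0.026,"ty":0.022,"tz":0,"wx":0,"wy":0,"wz":0},{"tx":-0.018,"ty":0.016,"tz":0,"wx":0,"wy":0,"wz":0},{"tx":-0.008,"ty":0.007,"tz":0,"wx":0,"wy":0,"wz":0},{"tx":0,"ty":0,"tz":0,"wx":0,"wy":0,"wz":0},{"tx":0,"ty":0,"tz":0,"wx":0,"wy":0,"wz":0}]' 0.0 60 && python3 go.py .6412 .153 .375 198
python3 - <<'E'
from h import *
for n in ['side','wrist','scene']: snap(n,n+'9')
E
```

```text
clock: 13.55
eef_pos: [0.6298, 0.148, 0.3719]
tcp_rot: [-3.141, -0.018, -2.837]
force: [0.1, 0.5, -2.5]
gripper_width: 0.341
clock 13.55 eef [0.6298 0.148  0.3719] yaw -162.5 F [ 0.1  0.5 -2.5] w 0.341 q [ 0.08  0.7  -0.81  1.24  0.49  1.41  1.18]
delta mm [-12.3   1.4  -3.3] deg [-0.05 -1.03 -0.52]
```

View pics/side9.png

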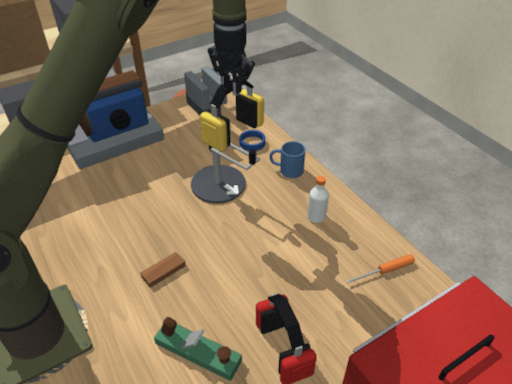

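View pics/wrist9.png

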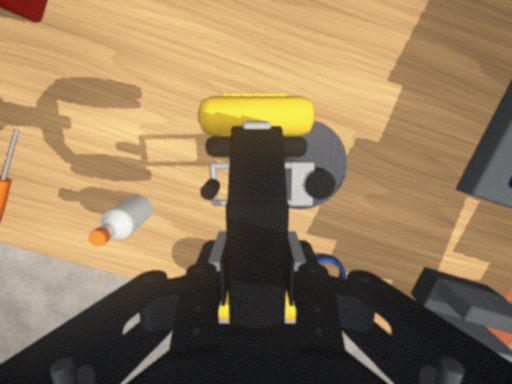

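View pics/scene9.png

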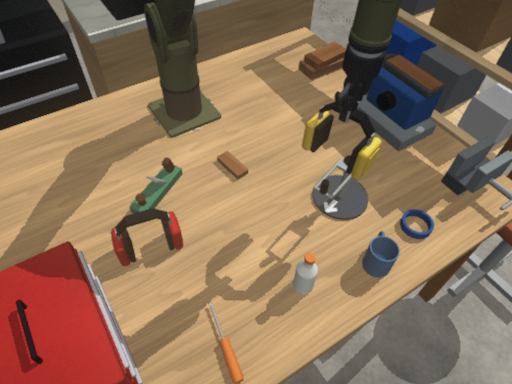

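```bash
python3 -m pendant '[{"tx":-0.010,"ty":0.001,"tz":0,"wx":0,"wy":-1,"wz":-0.5},{"tx":0,"ty":0,"tz":0,"wx":0,"wy":0,"wz":0},{"tx":0,"ty":0,"tz":0,"wx":0,"wy":0,"wz":0}]' 0.0 60 && python3 go.py .640 .1525 .36 198
```

```text
clock: 13.95
eef_pos: [0.6401, 0.1463, 0.3733]
tcp_rot: [-3.137, 0.003, -2.834]
force: [-0.4, 0.3, -2.1]
gripper_width: 0.336
clock 13.95 eef [0.6401 0.1463 0.3733] yaw -162.4 F [-0.4  0.3 -2.1] w 0.336 q [ 0.08  0.7  -0.81  1.23  0.5   1.4   1.19]
delta mm [-1.7  6.1 13.3] deg [-0.28  0.14 -0.37]
```

```bash
python3 -m pendant '[{"tx":-0.0015,"ty":0.006,"tz":0,"wx":-0.3,"wy":0.1,"wz":-0.4},{"tx":0,"ty":0,"tz":0.02,"wx":0,"wy":0,"wz":0},{"tx":0,"ty":0,"tz":0.03,"wx":0,"wy":0,"wz":0},{"tx":0,"ty":0,"tz":0.02,"wx":0,"wy":0,"wz":0},{"tx":0,"ty":0,"tz":0,"wx":0,"wy":0,"wz":0}]' 0.0 60 && python3 go.py .640 .1525 .2 198
python3 - <<'E'
from h import *
for n in ['side','scene']: snap(n,n+'10')
a=[cv2.resize(cv2.imread(f'pics/{f}.png')[y:y+150,x:x+160],None,fx=2.5,fy=2.5,interpolation=cv2.INTER_CUBIC) for f,x,y in (('side10',150,80),('scene10',270,90))]
cv2.imwrite('pics/c10.png',np.hstack(a))
E
```

```text
clock: 14.37
eef_pos: [0.6414, 0.1527, 0.3044]
tcp_rot: [3.14, 0.007, -2.83]
force: [-0.8, -0.9, -2.9]
gripper_width: 0.342
clock 14.3667 eef [0.6414 0.1527 0.3044] yaw -162.1 F [-0.8 -0.9 -2.9] w 0.342 q [ 0.08  0.76 -0.79  1.35  0.54  1.25  1.14]
delta mm [  2.2  -0.  104.4] deg [ 0.1   0.43 -0.13]
```

View pics/c10.png

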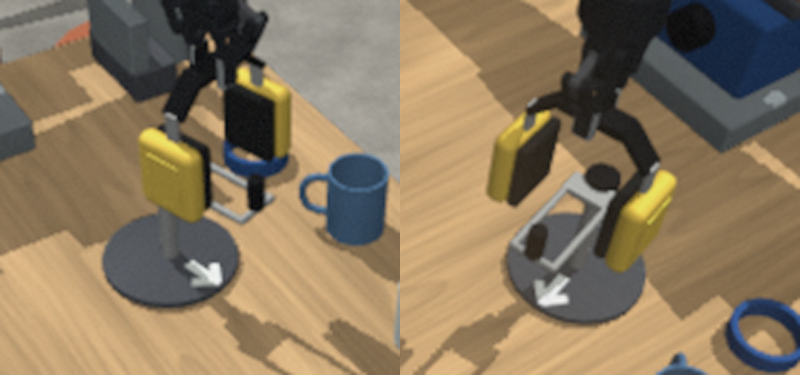

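Both views show one cup on each side of the fork with the crown over its middle. I'll carry on down.

```bash
python3 -m pendant '[{"tx":0.002,"ty":0,"tz":0.015,"wx":0.1,"wy":0.4,"wz":0},{"tx":0,"ty":0,"tz":0.025,"wx":0,"wy":0,"wz":0},{"tx":0,"ty":0,"tz":0.025,"wx":0,"wy":0,"wz":0},{"tx":0,"ty":0,"tz":0.02,"wx":0,"wy":0,"wz":0},{"tx":0,"ty":0,"tz":0,"wx":0,"wy":0,"wz":0},{"tx":0,"ty":0,"tz":0,"wx":0,"wy":0,"wz":0}]' 0.0 60 && python3 go.py .640 .1525 .154 198
python3 - <<'E'
from h import *
for n in ['side','scene','wrist']: snap(n,n+'11')
a=[cv2.resize(cv2.imread(f'pics/{f}.png')[y:y+150,x:x+160],None,fx=2.5,fy=2.5,interpolation=cv2.INTER_CUBIC) for f,x,y in (('side11',150,80),('scene11',270,90))]
cv2.imwrite('pics/c11.png',np.hstack(a))
E
```

```text
clock: 14.97
eef_pos: [0.6465, 0.1577, 0.2276]
tcp_rot: [3.138, 0.022, -2.832]
force: [0.8, 0.3, -1.6]
gripper_width: 0.341
clock 14.9667 eef [0.6465 0.1577 0.2276] yaw -162.3 F [ 0.8  0.3 -1.6] w 0.341 q [ 0.07  0.83 -0.76  1.44  0.61  1.09  1.08]
delta mm [ 9.4 -3.2 73.4] deg [ 0.2   1.25 -0.27]
```

View pics/c11.png

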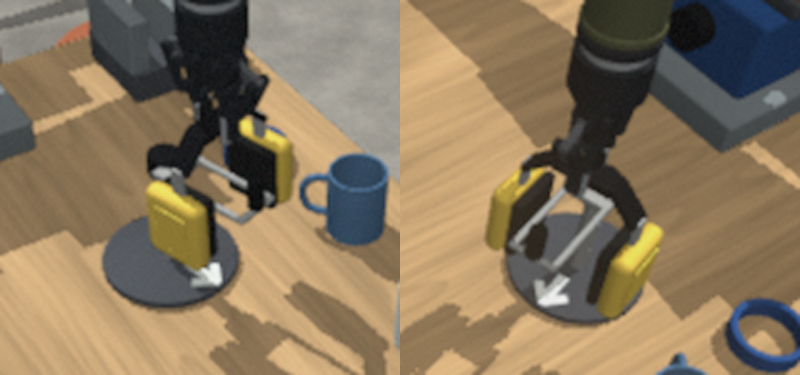

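View pics/wrist11.png

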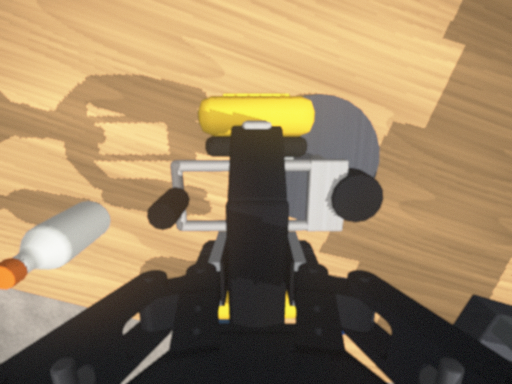

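```bash
python3 -m pendant '[{"tx":0.008,"ty":-0.003,"tz":0,"wx":0.2,"wy":1.2,"wz":-0.3},{"tx":0,"ty":0,"tz":0,"wx":0,"wy":0,"wz":0},{"tx":0,"ty":0,"tz":0,"wx":0,"wy":0,"wz":0}]' 0.0 60 && python3 go.py .640 .1525 .154 198
python3 - <<'E'
from h import *
from ray import *
for n in ['wrist']: snap(n,n+'12')
f='wrist11'
a,b,c,d=[ray(f,*p,.163) for p in ((205,166),(205,226),(300,165),(300,226))]
print('gap',np.linalg.norm(a-b),'mid',(a+b)/2,(c+d)/2)
E
```

```text
clock: 15.37
eef_pos: [0.6412, 0.1529, 0.2322]
tcp_rot: [3.142, 0.006, -2.827]
force: [0.9, 0.4, -2.9]
gripper_width: 0.341
clock 15.3667 eef [0.6412 0.1529 0.2322] yaw -162.0 F [ 0.9  0.4 -2.9] w 0.341 q [ 0.07  0.82 -0.76  1.44  0.6   1.11  1.09]
delta mm [ 1.8 -0.1 78.2] deg [0.   0.37 0.01]
gap 0.04916350272305675 mid [0.6503  0.11835 0.163  ] [0.6274 0.1889 0.163 ]
```

View pics/wrist12.png

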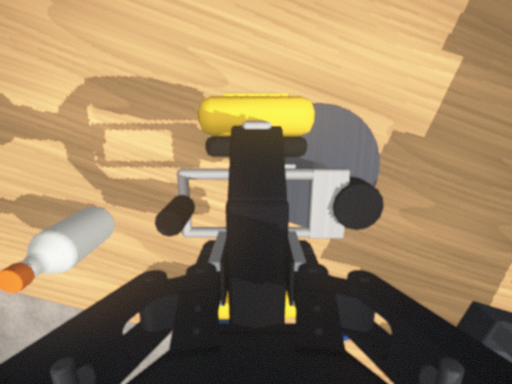

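```bash
python3 -m pendant '[{"tx":0.003,"ty":0,"tz":0.015,"wx":0,"wy":0.4,"wz":0},{"tx":0.002,"ty":0,"tz":0.02,"wx":0,"wy":0.3,"wz":0},{"tx":0.001,"ty":0,"tz":0.01,"wx":0,"wy":0.2,"wz":0},{"tx":0,"ty":0,"tz":0,"wx":0,"wy":0,"wz":0},{"tx":0,"ty":0,"tz":0,"wx":0,"wy":0,"wz":0}]' 0.0 60 && python3 go.py .6395 .1525 .154 198
```

```text
clock: 15.83
eef_pos: [0.6355, 0.1509, 0.1846]
tcp_rot: [-3.141, -0.009, -2.828]
force: [0.3, -0.5, -1.6]
gripper_width: 0.337
clock 15.8333 eef [0.6355 0.1509 0.1846] yaw -162.0 F [ 0.3 -0.5 -1.6] w 0.337 q [ 0.06  0.87 -0.74  1.49  0.64  1.04  1.05]
delta mm [-4.5  0.3 30.6] deg [-0.01 -0.5  -0.02]
```

```bash
python3 -m pendant '[{"tx":-0.004,"ty":0,"tz":0.002,"wx":0,"wy":-0.5,"wz":0},{"tx":0,"ty":0,"tz":0.008,"wx":0,"wy":0,"wz":0},{"tx":0,"ty":0,"tz":0,"wx":0,"wy":0,"wz":0},{"tx":0,"ty":0,"tz":0,"wx":0,"wy":0,"wz":0}]' 0.0 60 && python3 go.py .6395 .1525 .154 198
python3 - <<'E'
from h import *
for n in ['side','scene','wrist']: snap(n,n+'13')
a=[cv2.resize(cv2.imread(f'pics/{f}.png')[y:y+150,x:x+160],None,fx=2.5,fy=2.5,interpolation=cv2.INTER_CUBIC) for f,x,y in (('side13',150,80),('scene13',270,90))]
cv2.imwrite('pics/c13.png',np.hstack(a))
E
```

```text
clock: 16.17
eef_pos: [0.6405, 0.1528, 0.1746]
tcp_rot: [3.141, 0.003, -2.828]
force: [-0.2, 0.3, -2.0]
gripper_width: 0.337
clock 16.1667 eef [0.6405 0.1528 0.1746] yaw -162.0 F [-0.2  0.3 -2. ] w 0.337 q [ 0.06  0.88 -0.73  1.5   0.65  1.01  1.04]
delta mm [ 1.1 -0.  20.6] deg [ 0.02  0.17 -0.03]
```

View pics/c13.png

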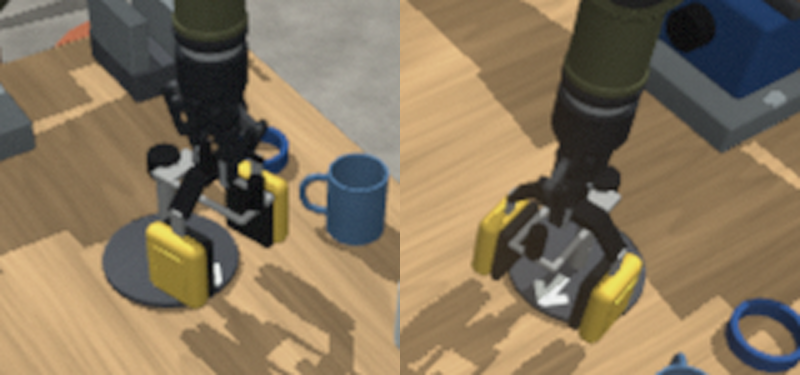

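View pics/wrist13.png

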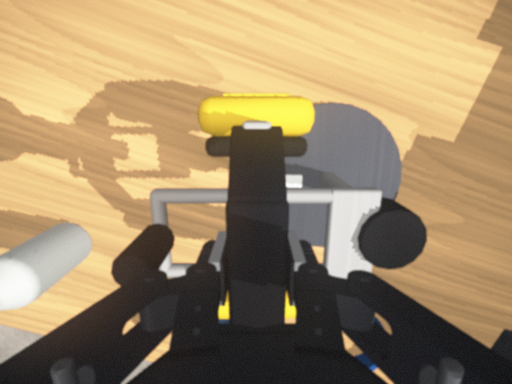

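Run:
```python
from ray import *
f='wrist13'
a,b,c=[ray(f,*p,.163) for p in ((190,196),(310,197),(170,270))]
d=(b-a)/np.linalg.norm(b-a); n=np.array([-d[1],d[0],0]);print(a,b,c,'ang',np.degrees(np.arctan2(d[1],d[0]))-180,'sep',(c-a)@n*1e3)
t=np.array([.6405,.1528,.163]);print('tcp from bar1 mm',(t-a)@n*1e3)
```

```text
[0.6268 0.1095 0.163 ] [0.606  0.1756 0.163 ] [0.6775 0.1094 0.163 ] ang -72.53252829016321 sep -48.33208060424955
tcp from bar1 mm -26.06537321209053
```

TCP is centred between the bars to ~1.5 mm, and the hook is still at -72.5°. I'll do the last 20 mm gently.

```bash
python3 -m pendant '[{"tx":0.001,"ty":0,"tz":0.006,"wx":0,"wy":0.2,"wz":0},{"tx":0.001,"ty":0,"tz":0.006,"wx":0,"wy":0.1,"wz":0},{"tx":0.0,"ty":0,"tz":0.004,"wx":0,"wy":0,"wz":0},{"tx":0,"ty":0,"tz":0,"wx":0,"wy":0,"wz":0},{"tx":0,"ty":0,"tz":0,"wx":0,"wy":0,"wz":0}]' 0.0 60 && python3 go.py .6395 .1525 .154 198
```

```text
clock: 16.73
eef_pos: [0.6385, 0.152, 0.1575]
tcp_rot: [-3.142, -0.002, -2.828]
force: [-0.6, 0.9, -2.6]
gripper_width: 0.339
clock 16.7333 eef [0.6385 0.152  0.1575] yaw -162.0 F [-0.6  0.9 -2.6] w 0.339 q [ 0.06  0.9  -0.72  1.51  0.67  0.99  1.03]
delta mm [-1.2  0.2  3.5] deg [-0.   -0.13 -0.04]
```

```bash
python3 -m pendant '[{"tx":0,"ty":0,"tz":0.002,"wx":0,"wy":0,"wz":0},{"tx":0,"ty":0,"tz":0.002,"wx":0,"wy":0,"wz":0},{"tx":0,"ty":0,"tz":0,"wx":0,"wy":0,"wz":0}]' 0.0 60 && python3 go.py .6395 .1525 .154 198
```

```text
clock: 16.98
eef_pos: [0.6386, 0.1522, 0.1534]
tcp_rot: [3.141, -0.002, -2.828]
force: [-1.3, -0.2, -0.9]
gripper_width: 0.339
clock 16.9833 eef [0.6386 0.1522 0.1534] yaw -162.0 F [-1.3 -0.2 -0.9] w 0.339 q [ 0.05  0.91 -0.72  1.52  0.67  0.98  1.03]
delta mm [-0.9  0.  -0.6] deg [ 0.01 -0.11 -0.05]
```

```bash
python3 -m pendant '[{"tx":0,"ty":0,"tz":0.0015,"wx":0,"wy":0,"wz":0},{"tx":0,"ty":0,"tz":0.001,"wx":0,"wy":0,"wz":0}]' 0.0 60 && python3 go.py .6395 .1525 .154 198
```

```text
clock: 17.15
eef_pos: [0.6389, 0.1523, 0.1532]
tcp_rot: [-3.141, -0.001, -2.828]
force: [-2.6, -2.8, 4.3]
gripper_width: 0.336
clock 17.15 eef [0.6389 0.1523 0.1532] yaw -162.1 F [-2.6 -2.8  4.3] w 0.336 q [ 0.05  0.91 -0.72  1.52  0.67  0.98  1.03]
delta mm [-0.6  0.  -0.8] deg [-0.04 -0.03 -0.06]
```

The crown has landed: descent stopped at z 0.1532 and the force turned positive. I'll open slightly, staying inside the fork.

```bash
python3 -m pendant '[{"tx":0,"ty":0,"tz":0,"wx":0,"wy":0,"wz":0},{"tx":0,"ty":0,"tz":0,"wx":0,"wy":0,"wz":0},{"tx":0,"ty":0,"tz":0,"wx":0,"wy":0,"wz":0},{"tx":0,"ty":0,"tz":0,"wx":0,"wy":0,"wz":0}]' 0.048 60 && python3 go.py .6395 .1525 .154 198
python3 - <<'E'
from h import *
for n in ['side','scene','wrist']: snap(n,n+'14')
a=[cv2.resize(cv2.imread(f'pics/{f}.png')[y:y+150,x:x+160],None,fx=2.5,fy=2.5,interpolation=cv2.INTER_CUBIC) for f,x,y in (('side14',150,80),('scene14',270,90))]
cv2.imwrite('pics/c14.png',np.hstack(a))
E
```

```text
clock: 17.48
eef_pos: [0.6377, 0.1591, 0.1548]
tcp_rot: [3.133, 0.003, -2.824]
force: [0.1, -0.6, 0.4]
gripper_width: 0.562
clock 17.4833 eef [0.6377 0.1591 0.1548] yaw -161.8 F [ 0.1 -0.6  0.4] w 0.562 q [ 0.05  0.91 -0.72  1.52  0.67  0.97  1.03]
delta mm [ 0.3 -6.8  0.8] deg [0.5  0.17 0.19]
```

View pics/c14.png

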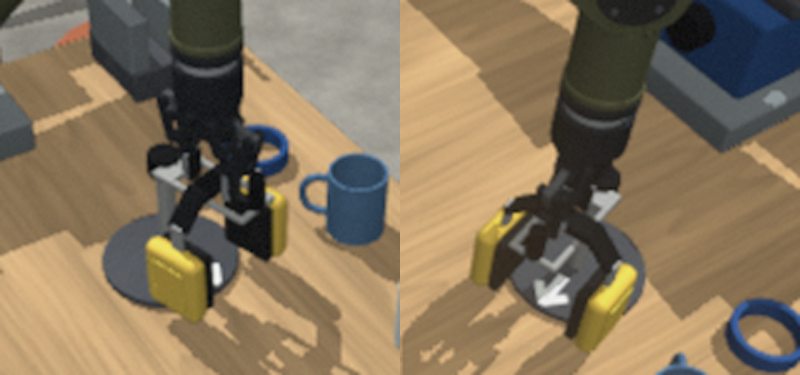

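View pics/wrist14.png

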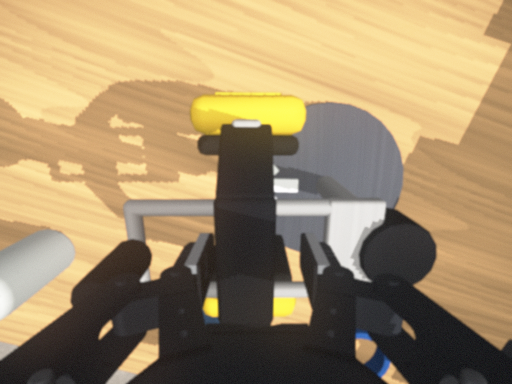

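Hanging on both bars. The gripper crept 7 mm inward on release, so I'll re-centre it before lifting straight out.

```bash
python3 -m pendant '[{"tx":0,"ty":-0.005,"tz":0,"wx":0.3,"wy":0,"wz":0},{"tx":0,"ty":0,"tz":0,"wx":0,"wy":0,"wz":0}]' 0.048 60 && python3 go.py .6390 .1525 .154 198
```

```text
clock: 17.8
eef_pos: [0.6386, 0.157, 0.1552]
tcp_rot: [3.133, 0.004, -2.824]
force: [-0.4, 0.1, 1.6]
gripper_width: 0.561
clock 17.8 eef [0.6386 0.157  0.1552] yaw -161.8 F [-0.4  0.1  1.6] w 0.561 q [ 0.05  0.91 -0.72  1.52  0.67  0.97  1.03]
delta mm [ 1.  -4.4  1.2] deg [0.48 0.22 0.23]
```

```bash
python3 -m pendant '[{"tx":0,"ty":-0.005,"tz":0,"wx":0.3,"wy":0,"wz":0},{"tx":0,"ty":0,"tz":0,"wx":0,"wy":0,"wz":0}]' 0.052 60 && python3 go.py .6390 .1525 .154 198
python3 - <<'E'
from h import *
snap('wrist','wrist15')
E
```

```text
clock: 17.97
eef_pos: [0.6392, 0.1571, 0.1566]
tcp_rot: [3.131, 0.006, -2.82]
force: [-0.1, -0.6, -0.3]
gripper_width: 0.608
clock 17.9667 eef [0.6392 0.1571 0.1566] yaw -161.6 F [-0.1 -0.6 -0.3] w 0.608 q [ 0.06  0.9  -0.72  1.52  0.67  0.97  1.03]
delta mm [ 1.6 -4.4  2.5] deg [0.58 0.35 0.42]
```

View pics/wrist15.png

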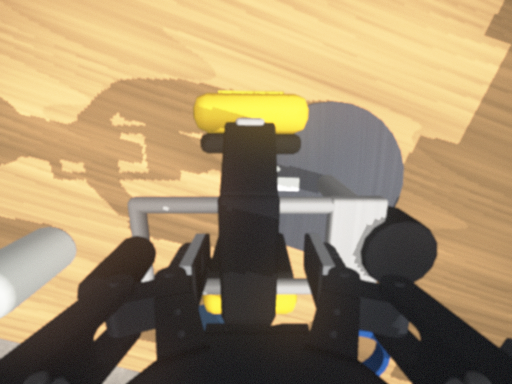

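```bash
python3 -m pendant '[{"tx":0,"ty":0,"tz":-0.008,"wx":0,"wy":0,"wz":0},{"tx":0,"ty":0,"tz":-0.012,"wx":0,"wy":0,"wz":0},{"tx":0,"ty":0,"tz":-0.02,"wx":0,"wy":0,"wz":0},{"tx":0,"ty":0,"tz":0,"wx":0,"wy":0,"wz":0}]' 0.052 60 && python3 -m pendant '[{"tx":0,"ty":0,"tz":-0.025,"wx":0,"wy":0,"wz":0},{"tx":0,"ty":0,"tz":-0.03,"wx":0,"wy":0,"wz":0},{"tx":0,"ty":0,"tz":-0.03,"wx":0,"wy":0,"wz":0},{"tx":0,"ty":0,"tz":-0.03,"wx":0,"wy":0,"wz":0},{"tx":0,"ty":0,"tz":0,"wx":0,"wy":0,"wz":0},{"tx":0,"ty":0,"tz":0,"wx":0,"wy":0,"wz":0}]' 0.052 60
python3 - <<'E'
from h import *
for n in ['side','scene','wrist']: snap(n,n+'16')
a=[cv2.resize(cv2.imread(f'pics/{f}.png')[y:y+150,x:x+160],None,fx=2.5,fy=2.5,interpolation=cv2.INTER_CUBIC) for f,x,y in (('side16',150,80),('scene16',270,90))]
cv2.imwrite('pics/c16.png',np.hstack(a))
E
```

```text
clock: 18.35
eef_pos: [0.6403, 0.152, 0.1985]
tcp_rot: [3.138, 0.004, -2.823]
force: [0.6, 0.5, 0.9]
gripper_width: 0.609
clock: 18.85
eef_pos: [0.6416, 0.1451, 0.3216]
tcp_rot: [-3.139, 0.005, -2.831]
force: [0.0, 0.1, -0.2]
gripper_width: 0.61
```

View pics/c16.png

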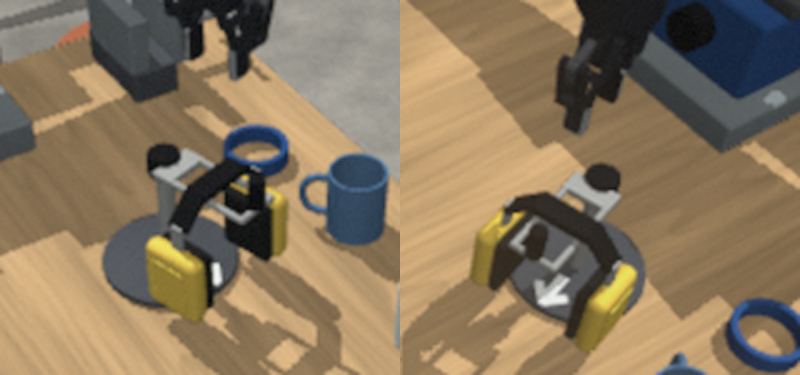

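View pics/wrist16.png

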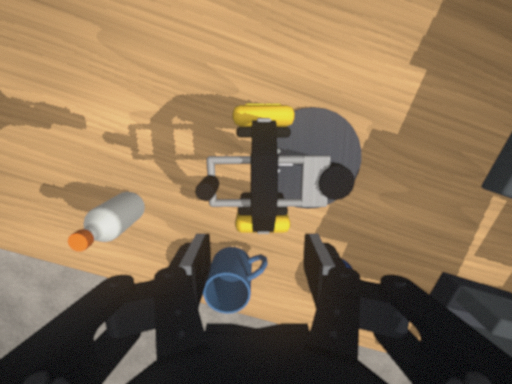

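It hangs on both bars, a cup on each side (wrist px (263,115) and (263,225)), with the gripper clear. Final numbers: level, hook angle and the red set.

Run:
```python
from m import *
from ray import ray
for f in ['scene16','side16','wrist16']:
    p,W,d=load(f); ok=d>0
    m=ok&(p.max(-1)<80)&(W[...,2]>.17)&(W[...,2]<.183)&(np.hypot(W[...,0]-.64,W[...,1]-.153)<.06)
    q=W[m]
    if len(q)>30:
        A=np.c_[q[:,:2]-q[:,:2].mean(0),np.ones(len(q))];c=np.linalg.lstsq(A,q[:,2],rcond=None)[0]
        r=cv2.minAreaRect(q[:,:2].astype(np.float32))
        print(f,'crown',q.mean(0).round(4),'slope deg',np.degrees(c[:2]).round(1),'rect',np.round(r[0],4),np.round(r[1],3),round(r[2],1))
    hsv=cv2.cvtColor(p,cv2.COLOR_RGB2HSV); y=(hsv[...,0]>20)&(hsv[...,0]<34)&(hsv[...,1]>150)&ok&(np.hypot(W[...,0]-.64,W[...,1]-.153)<.14)
    l,n=ndimage.label(y)
    for i in range(1,n+1):
        if (l==i).sum()>60: print('  cup',W[l==i].mean(0).round(3),'top z',np.percentile(W[l==i][:,2],98).round(4),'low z',np.percentile(W[l==i][:,2],2).round(4))
    if f!='wrist16':
        m=ok&(W[...,2]>.149)&(W[...,2]<.158)&(np.hypot(W[...,0]-.47,W[...,1]+.34)<.09)&(p.max(-1)<110); print('  red',np.round(cv2.minAreaRect(W[m][:,:2].astype(np.float32))[0],4))
a=[ray('wrist16',*x,.163) for x in ((216,161),(298,159),(216,204),(298,203))]
for i in (0,2): d=a[i]-a[i+1]; print('bar',np.degrees(np.arctan2(d[1],d[0])))
k=ray('wrist16',208,185,.205);c=ray('wrist16',337,181,.175);d=k-c;print('knob-post',k,c,np.degrees(np.arctan2(d[1],d[0])),np.hypot(*d[:2]))
```

```text
scene16 crown [0.6433 0.1464 0.1759] slope deg [-1.5  2.2] rect [0.6437 0.1542] [0.087 0.081] 67.3
  cup [0.582 0.103 0.092] top z 0.1174 low z 0.0371
  cup [0.719 0.157 0.091] top z 0.1164 low z 0.0391
  red [ 0.4699 -0.341 ]
side16 crown [0.6374 0.1462 0.1757] slope deg [0.2 2.4] rect [0.6447 0.1304] [0.078 0.071] 19.3
  cup [0.715 0.139 0.078] top z 0.1143 low z 0.0345
  cup [0.566 0.116 0.079] top z 0.1153 low z 0.0312
  red [ 0.4677 -0.3386]
wrist16 crown [0.6396 0.1529 0.1741] slope deg [ 0.6 -1.3] rect [0.6486 0.1331] [0.081 0.075] 19.2
  cup [0.569 0.131 0.108] top z 0.1137 low z 0.0945
  cup [0.713 0.152 0.113] top z 0.1656 low z 0.1024
  cup [0.698 0.2   0.112] top z 0.1615 low z 0.1022
bar -70.75527076016705
bar -71.37148509081473
knob-post [0.6492 0.1002 0.205 ] [0.6114 0.2274 0.175 ] -73.4496400896616 0.13269770156261182
```

```bash
python3 -c "
from bench import *
print(state()['clock'],state()['force']);print(job_done())"
```

```text
19.0 [-0.19044504 -0.75837395  0.14674909]
the job is handed in; nothing more can be done
None
```

The hook now points along the arrow, and the yellow ear defenders hang on it by their headband with one cup on each side. I handed the job in at 19.0 s with the gripper clear.

**What I did:** I turned the hook by its knob through about 80° counter-clockwise. A check showed it still 1.8° short, so I regripped the knob and closed that. Then I lifted the yellow set, lowered it over the fork and let go, and lifted the gripper straight out.

**Last checks:**
- **Hook direction:** two fork-bar lines in the last picture read -70.8° and -71.4°, against about -71.8° for the arrow. The knob-to-post line in the same picture read -73.4°, so the readings disagree by 2–3°; that is close to what these pictures can resolve.
- **Level:** the tops of the two cups came out within about 1 mm of each other in both fixed cameras. The crown sits at the expected height on the two bars and within a few mm of the seat.
- **Red ear defenders:** they have not moved beyond measurement noise (under 2 mm).
- **Camera disagreement:** the wrist and fixed cameras differed by about 4–5 mm sideways. I centred on the wrist camera's view of the fork.

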